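# Set up a burnishing station: crib, urn, and burnisher on the balancer

## Robot

A 6-joint arm with a two-finger parallel gripper is mounted at the origin on the work surface. World frame = base frame: x ahead of the robot, y to its left, z up, the work surface at z = 0. Lengths are in m, angles in degrees, forces in N, time in s.
With the tool pointing down it reaches from about 0.3 to 0.75 m from the base axis. Payload 8.5 kg.
Tool frame: the origin (TCP) lies at the very end of the fingers, on their centre line; the grasp point (between the pads) lies 19 mm behind it (env.pinch_z is the distance from the TCP to the grasp point, in m); z points along the fingers, y is the line along which they close (so a half turn about z gives the same grasp; the last joint's range is limited). The gripper opens to 85 mm and grips with 20 to 120 N. Pads are 22 mm wide; open, the fingers measure 114 mm over their backs; the gripper's body (76 mm by 85 mm) begins 54 mm behind the grasp point. The pads swing forward as they close: fully open they stand 13 mm farther back than shut.
Start: joints at [-87.221, 21.807, 74.336, -0, 83.858, -12.336], TCP at [0.143, -0.531, 0.231] pointing down, gripper open.
Joint ranges: [-178.18, 178.18], [-50.72, 133.34], [12.68, 142.11], [-81.47, 261.47], [9.98, 163.14], [-165.26, 165.26]. Speed limits (degrees/s): [136.94, 136.94, 180, 180, 180, 180].

## Interface

Orientations are given as a 3x3 rotation matrix whose columns are the frame's x, y, z axes.
In Python, from rig import env, viewer gives the robot as it stands.
- The arm moves only by the tool drive_tool, never from a script. Its argument "series" is a list of rows, each a list of 3 entries, a list of its own where there are three numbers: the shift along the tool's x, y, z in m, then the turn about the tool's z in degrees, then the finger opening in m, from 0 to 0.0854. A call has 1 to 20 rows; each row is the pose to reach, as a shift and turn from the pose commanded when the call began, along the tool's axes at that moment; what a row does not reach only later rows make up. A row lasts 1/10 s, in which the tool goes at most 50 mm and 8.59 degrees, less where a joint would pass 70% of its speed; a pose out of reach is approached as far as the arm can. A call with a gripper value outside its range is refused whole. The fingers move at their own pace and stop on an object; "newtons" is the grip in N (left out, the last holds). Time passes only in rows, so rows that repeat a pose let the fingers close. It gives the time, the measured TCP pose, the force, the opening and the grip force at its end, in the units of the state.
- env.observe(): the state, without advancing time (a new reading comes with each control period).
- viewer.get_image(name): name is "side" or "top"; returns a dict with "img" (400x640x3 uint8, red, green, blue), "depth" (400x640 float32, m along the optical axis (not along the pixel's ray), 0 where there is no reading), "camera_matrix" (3x3 intrinsics, pixels), "distortion" ([k1, k2, p1, p2, k3] as OpenCV has them; the pictures are not rectified), "rvec" (rotation vector, rad) and "tvec" (3), from world to camera coordinates, as OpenCV has them. Camera axes: x right, y down, z forward; pixel columns grow to the right and rows downward; lengths in m; the calibration is good to about 2 mm. A picture is of the moment at which its call begins.
- env.close_job(): hands the job in; it is judged then, once.
The state is a dict: "time_s": time; "q": joint angles; "qvel": joint speeds; "joint_efforts": joint torques, N m; "position": TCP position; "tool_rot": TCP orientation; "ft_force": force on the tool from outside, world axes, zero at the start; "wrist_torque": the same for the moment, N m; "grip_width": finger opening in m; "gripper_force": force on a finger pad.
Only numpy, scipy, OpenCV 4.12 (cv2) and the standard library are available. Lean on these libraries where they do the work, as an engineer would, in place of code of your own. Each camera call takes 0.05 s, during which the arm holds its last target. There are 200 camera calls.

## Task

Build the urn's rest on the black work board: lay all the light slats flat across its two steel battens, then all the dark slats flat across the light ones, each layer centred on the board with gaps of at least 2 cm between neighbours, and then stand the copper urn upright on the middle of the rest so that its foot bears on the dark slats. Last, hang the burnisher by its bail on the hook of the spring balancer arm, and keep hold of it until the arm has sunk under its weight and settled, only then letting go so that it hangs at rest. Leave everything else on the bench where it is.

Things in the scene. Friction and masses are not known exactly. Their poses are not given: they have to be found in the camera images.
- base: fixed black rubber work board 200 x 200 x 6 mm lying on the bench; origin at the centre of its underside, z up. Two dark steel battens (180 long, 22 wide, 20 high) are fixed on it, running along its x, their centre lines at its y = +60 and -60 mm, so their tops are 26 mm above its underside
- base_mid (a point): centre of the work board, level with the tops of its two battens (26 mm above the bench)
- light0_mid (a point): light wooden slat, 180 x 22 x 20 mm (long along its x, 22 wide along y, 20 high), about 55 g; the point is its centre. May be absent (None): two or three light slats are there
- light1_mid (a point): light wooden slat, 180 x 22 x 20 mm (long along its x, 22 wide along y, 20 high), about 55 g; the point is its centre. May be absent (None): two or three light slats are there
- light2_mid (a point): light wooden slat, 180 x 22 x 20 mm (long along its x, 22 wide along y, 20 high), about 55 g; the point is its centre. May be absent (None): two or three light slats are there
- dark0_mid (a point): dark wooden slat, 180 x 22 x 20 mm (long along its x, 22 wide along y, 20 high), about 55 g; the point is its centre. All three dark slats are always there
- dark1_mid (a point): dark wooden slat, 180 x 22 x 20 mm (long along its x, 22 wide along y, 20 high), about 55 g; the point is its centre. All three dark slats are always there
- dark2_mid (a point): dark wooden slat, 180 x 22 x 20 mm (long along its x, 22 wide along y, 20 high), about 55 g; the point is its centre. All three dark slats are always there
- urn_knob (a point): middle of the copper urn's finial knob (round, 28 mm across, 26 mm high), 94 mm above its foot; grasp the urn here. The urn is 113 mm high, 116 mm across the belly, stands on a flat, heavy foot 108 mm across, about 0.6 kg; z up
- urn_foot (a point): centre of the underside of the copper urn's foot; z up
- burnisher_grip (a point): point in the square orange grip tab (24 x 24 mm, 167 to 215 mm above the foot) on top of the blue cordless burnisher, 195 mm above its foot; z up. The burnisher stands upright on a round foot 72 mm across, is 215 mm high and weighs 0.42 to 0.6 kg
- burnisher_loop (a point): underside of the peak of the burnisher's steel bail, 160 mm above its foot, 35 mm under burnisher_grip: this rests on the hook. The bail is a closed loop of 10 mm rod in the burnisher's own y-z plane, roof-shaped; its window is 44 mm wide (y) and open from 85 (blue body's top) to 160 mm above the foot; the hook passes through it along the burnisher's x, from either side
- hook (a point): seat on the 12 mm steel bar (its axis) of the yellow spring arm's hook, 245 mm above the bench when empty; the burnisher's weight sinks it 35 to 60 mm, well damped, settled in 0.5 s. Its x (level when empty) points along the arm to the hinge, 250 mm away, on a green stand 305 mm high. Towards -x, 30 mm on, is the free tip, turned up 20 mm: the bail goes over it. Collar 31 mm behind the seat
- vase2: copper vase, 170 mm high, 76 across, a bystander that is to be left alone; origin at its underside
- cup: copper cup, 60 mm high, 68 across, a bystander that is to be left alone; origin at its underside
- tin: small tin with a lid, 44 mm across, 45 high, a bystander that is to be left alone; origin at its underside
Things that resemble listed ones, but are neither listed nor needed, are in the scene too. Leave any turquoise look-alike of the part that bears dark0_mid alone.

How it is judged (in metres and radians):
On the way, in this order (a step that is already met when the one before it is completed fails the run):
1. all light slats lie across the battens, apart (angle between the x axis of each of light0_mid, light1_mid, light2_mid and the y axis of base, either way round below 0.2 rad and z of light0_mid in the frame of base between 0.03 and 0.042 m and y of light0_mid in the frame of base between -0.03 and 0.03 m and x of light0_mid in the frame of base between -0.092 and 0.092 m and linear speed of each of light0, light1, light2 below 0.03 m/s and z of light1_mid in the frame of base between 0.03 and 0.042 m and y of light1_mid in the frame of base between -0.03 and 0.03 m and x of light1_mid in the frame of base between -0.092 and 0.092 m and z of light2_mid in the frame of base between 0.03 and 0.042 m and y of light2_mid in the frame of base between -0.03 and 0.03 m and x of light2_mid in the frame of base between -0.092 and 0.092 m and horizontal distance between each of light1_mid, light2_mid and light0_mid above 0.037 m and horizontal distance between light2_mid and light1_mid above 0.037 m and contact force between the fingers and light0 below 0.1 N and contact force between the fingers and light1 below 0.1 N and contact force between the fingers and light2 below 0.1 N), for 0.2 s.
2. all dark slats lie across the light ones, apart (angle between the x axis of each of light0_mid, light1_mid, light2_mid and the y axis of base, either way round below 0.2 rad and z of light0_mid in the frame of base between 0.03 and 0.042 m and y of light0_mid in the frame of base between -0.03 and 0.03 m and x of light0_mid in the frame of base between -0.092 and 0.092 m and linear speed of each of light0, light1, light2, dark0, dark1, dark2 below 0.03 m/s and z of light1_mid in the frame of base between 0.03 and 0.042 m and y of light1_mid in the frame of base between -0.03 and 0.03 m and x of light1_mid in the frame of base between -0.092 and 0.092 m and z of light2_mid in the frame of base between 0.03 and 0.042 m and y of light2_mid in the frame of base between -0.03 and 0.03 m and x of light2_mid in the frame of base between -0.092 and 0.092 m and horizontal distance between each of light1_mid, light2_mid and light0_mid above 0.037 m and horizontal distance between light2_mid and light1_mid above 0.037 m and angle between the x axis of each of dark0_mid, dark1_mid, dark2_mid and the x axis of base, either way round below 0.2 rad and z of dark0_mid in the frame of base between 0.05 and 0.062 m and x of dark0_mid in the frame of base between -0.03 and 0.03 m and y of dark0_mid in the frame of base between -0.092 and 0.092 m and z of dark1_mid in the frame of base between 0.05 and 0.062 m and x of dark1_mid in the frame of base between -0.03 and 0.03 m and y of dark1_mid in the frame of base between -0.092 and 0.092 m and z of dark2_mid in the frame of base between 0.05 and 0.062 m and x of dark2_mid in the frame of base between -0.03 and 0.03 m and y of dark2_mid in the frame of base between -0.092 and 0.092 m and horizontal distance between each of dark1_mid, dark2_mid and dark0_mid above 0.037 m and horizontal distance between dark2_mid and dark1_mid above 0.037 m and contact force between the fingers and dark0 below 0.1 N and contact force between the fingers and dark1 below 0.1 N and contact force between the fingers and dark2 below 0.1 N), for 0.2 s.
3. the urn stands on the middle of the rest, released (angle between the x axis of each of light0_mid, light1_mid, light2_mid and the y axis of base, either way round below 0.2 rad and z of light0_mid in the frame of base between 0.03 and 0.042 m and y of light0_mid in the frame of base between -0.03 and 0.03 m and x of light0_mid in the frame of base between -0.092 and 0.092 m and linear speed of each of light0, light1, light2, dark0, dark1, dark2, urn below 0.03 m/s and z of light1_mid in the frame of base between 0.03 and 0.042 m and y of light1_mid in the frame of base between -0.03 and 0.03 m and x of light1_mid in the frame of base between -0.092 and 0.092 m and z of light2_mid in the frame of base between 0.03 and 0.042 m and y of light2_mid in the frame of base between -0.03 and 0.03 m and x of light2_mid in the frame of base between -0.092 and 0.092 m and horizontal distance between each of light1_mid, light2_mid and light0_mid above 0.037 m and horizontal distance between light2_mid and light1_mid above 0.037 m and angle between the x axis of each of dark0_mid, dark1_mid, dark2_mid and the x axis of base, either way round below 0.2 rad and z of dark0_mid in the frame of base between 0.05 and 0.062 m and x of dark0_mid in the frame of base between -0.03 and 0.03 m and y of dark0_mid in the frame of base between -0.092 and 0.092 m and z of dark1_mid in the frame of base between 0.05 and 0.062 m and x of dark1_mid in the frame of base between -0.03 and 0.03 m and y of dark1_mid in the frame of base between -0.092 and 0.092 m and z of dark2_mid in the frame of base between 0.05 and 0.062 m and x of dark2_mid in the frame of base between -0.03 and 0.03 m and y of dark2_mid in the frame of base between -0.092 and 0.092 m and horizontal distance between each of dark1_mid, dark2_mid and dark0_mid above 0.037 m and horizontal distance between dark2_mid and dark1_mid above 0.037 m and horizontal distance between urn_foot and base_mid below 0.025 m and z of urn_foot in the frame of base between 0.06 and 0.072 m and angle between urn_foot's own z axis and vertical below 0.1 rad and contact force between the fingers and urn below 0.1 N), for 0.2 s.
4. the burnisher's weight is on the hook and the arm has settled, the burnisher still held (distance between burnisher_loop and hook below 0.03 m and contact force between burnisher and balancer above 2 N and height (world z) of hook below 0.2175 m and angle between burnisher_grip's own z axis and vertical below 0.3 rad and angular speed of balancer below 0.05 rad/s and contact force between the fingers and burnisher above 1 N), for 0.3 s.
At the end, for the whole second after the job is handed in: All slats flat in their layers (height 6 mm, direction 0.2 rad, lengthwise 30 mm, sideways 92 mm of the middle, centres 37 mm apart or more); urn upright within 25 mm of the centre; burnisher hanging within 30 mm of the seat, hook below 217 mm; all released, at rest (all of step 3 and distance between burnisher_loop and hook below 0.03 m and contact force between burnisher and balancer above 2 N and height (world z) of hook below 0.2175 m and angle between burnisher_grip's own z axis and vertical below 0.3 rad and angular speed of balancer below 0.05 rad/s and linear speed of burnisher below 0.1 m/s and contact force between the fingers and light0 below 0.1 N and contact force between the fingers and light1 below 0.1 N and contact force between the fingers and light2 below 0.1 N and contact force between the fingers and dark0 below 0.1 N and contact force between the fingers and dark1 below 0.1 N and contact force between the fingers and dark2 below 0.1 N and contact force between the fingers and burnisher below 0.1 N); the robot touches nothing.
It fails at once if the burnisher is let go on the hook while the arm is still sinking (distance between burnisher_loop and hook below 0.06 m and contact force between the fingers and burnisher below 0.1 N and angular speed of balancer above 0.45 rad/s).
It fails at once if a bystander is moved more than 50 mm (distance of any of vase2, cup, tin from where it was at the start of the episode above 0.05 m).
It fails at once if the urn is tipped over (angle between urn_foot's own z axis and vertical above 0.9 rad).
Of light0, light1, light2 only 2 to 3 are there at a start; the rules pass over those that are not, and their reading is None.
At some moment in a run one of urn may be knocked a few centimetres aside while the robot is not near it.
It also fails if it takes over 210 s, if anything falls off the work surface, if the arm or the gripper's body presses on something with over 40 N, if the wrist force passes 120 N, or if a joint passes its speed limit or range.

## Working session

There is one attempt and no reset: what is moved stays moved. The work goes in short steps, Python scripts to look and compute and a tool call to move; the robot and the scene stay as the last step left them, time stands still between calls to the robot, and variables do not carry over. Pictures are saved under pics/ and viewed, at most 14 in all, crops included, and the job is handed in when it is done.

Besides the shell and the picture viewer there is one more tool, called after "Emit:" in YAML: its name, and indented under it one key for each argument. drive_tool: Moves the arm, as the interface text tells. Its arguments: {"type":"object","properties":{"series":{"type":"array"},"newtons":{"type":"number"}},"required":["series"]}

```bash
mkdir -p pics; ls
cat > h.py <<'E'
import numpy as np, cv2
from rig import env, viewer
def grab(n):
    d=viewer.get_image(n); d['R']=cv2.Rodrigues(np.array(d['rvec'],float))[0]; d['t']=np.array(d['tvec'],float).ravel()
    return d
def ray(d,px):
    p=cv2.undistortPoints(np.array(px,float).reshape(-1,1,2),np.array(d['camera_matrix'],float),np.array(d['distortion'],float)).reshape(-1,2)
    return np.c_[p,np.ones(len(p))]
def onplane(d,px,z):
    r=ray(d,px)@d['R']; c=-d['R'].T@d['t']
    return c+r*((z-c[2])/r[:,2])[:,None]
def cloud(d):
    h,w=d['depth'].shape; u,v=np.meshgrid(np.arange(w),np.arange(h))
    r=ray(d,np.c_[u.ravel(),v.ravel()]); P=(r*d['depth'].reshape(-1,1)-d['t'])@d['R']
    P=P.reshape(h,w,3); P[d['depth']==0]=np.nan
    return P
def save(d,name,box=None,s=1):
    im=d['img'][:,:,::-1]
    if box: im=im[box[1]:box[3],box[0]:box[2]]
    cv2.imwrite('pics/'+name+'.png',cv2.resize(im,None,fx=s,fy=s,interpolation=cv2.INTER_CUBIC))
E
python3 - <<'E'
from h import *
for n in('top','side'):
    d=grab(n); save(d,n+'0',s=1.25); print(n,-d['R'].T@d['t'],d['R'][2],d['camera_matrix'])
s=env.observe(); print(s['position'],s['tool_rot'],s['grip_width'],env.pinch_z,s['time_s'])
E
```

```text
pics
top [ 0.45388777 -0.05306461  1.36779676] [ 7.22701701e-02 -8.60833046e-04 -9.97384721e-01] [[388.65749289   0.         319.10367146]
 [  0.         388.65749289 197.52070831]
 [  0.           0.           1.        ]]
side [0.1604807  1.07098334 0.87272134] [ 0.27394812 -0.81376921 -0.51257399] [[510.42640126   0.         323.7432323 ]
 [  0.         510.42640126 194.3556211 ]
 [  0.           0.           1.        ]]
[ 0.14339303 -0.53071645  0.23076889] [[ 9.65408042e-01  2.60743757e-01 -7.18055035e-05]
 [ 2.60743626e-01 -9.65407197e-01  1.30597595e-03]
 [ 2.71203528e-04 -1.27952252e-03 -9.99999145e-01]] 0.08567387948819326 0.0187 0.1
```

View pics/top0.png

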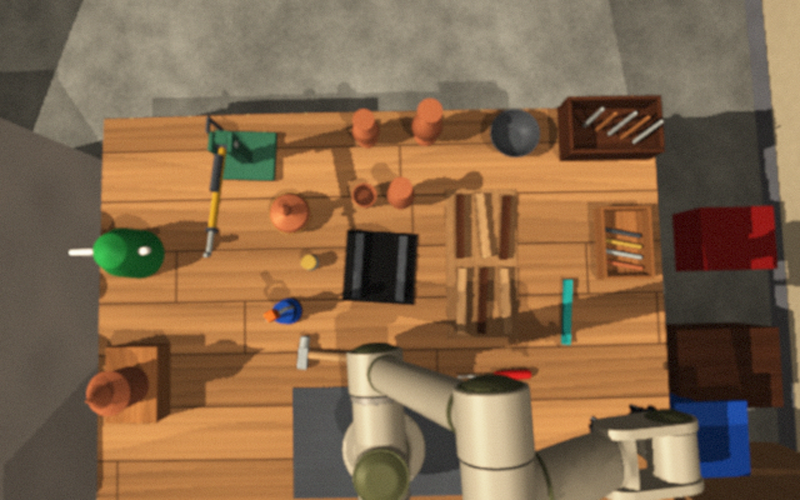

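View pics/side0.png

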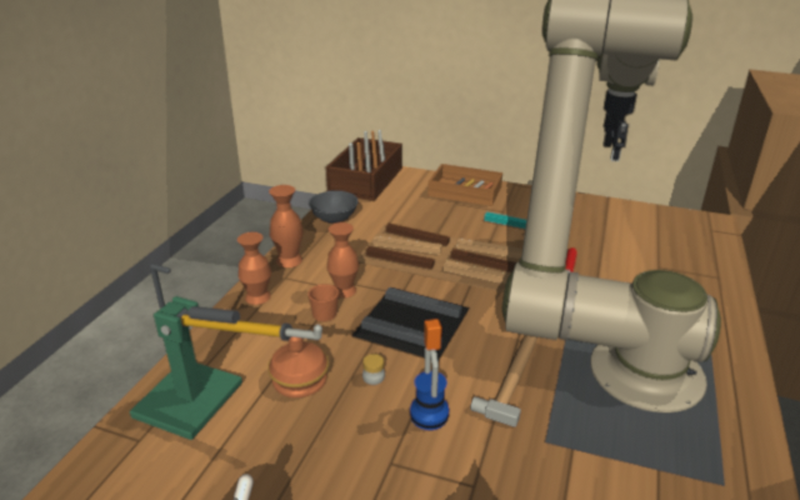

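The top view shows the board at about (380,267), the urn (289,212), the burnisher (285,312), the hook tip (209,245), slats at (485,225) and (485,300), a turquoise look-alike at (567,312), the tin (309,261), the cup (363,193), and vases at (400,192), (428,120) and (364,127). Next is a close crop of the slats plus measurements.

Run:
```python
from h import *
d=grab('top'); save(d,'slats',(340,140,440,280),4)
P=cloud(d); np.save('P.npy',P)
hsv=cv2.cvtColor(d['img'],cv2.COLOR_RGB2HSV)
# heights through the slat regions
for r in (165,182,195,222,240,258):
    print(r,' '.join('%d:%d:%d'%(c,P[r,c,2]*1000,hsv[r,c,2]) for c in range(354,420,3)))
def blob(name,m,box):
    k=np.zeros(m.shape,bool); k[box[1]:box[3],box[0]:box[2]]=1
    n,l,s,c=cv2.connectedComponentsWithStats((m&k).astype(np.uint8))
    i=1+np.argmax(s[1:,4]); q=P[l==i]; q=q[~np.isnan(q[:,0])]
    print(name,s[i],'mean',q.mean(0).round(4),'min',q.min(0).round(3),'max',q.max(0).round(3)); return l==i
# board: dark low-saturation
m=(hsv[...,2]<60)
b=blob('board',m,(265,175,345,250))
ct=max(cv2.findContours(b.astype(np.uint8),0,2)[0],key=cv2.contourArea)
bx=cv2.boxPoints(cv2.minAreaRect(ct)); print(onplane(d,bx,0.012).round(4),cv2.minAreaRect(ct))
bt=b&(P[...,2]>0.018); n,l,s,c=cv2.connectedComponentsWithStats(bt.astype(np.uint8))
for i in range(1,n):
    if s[i,4]>60:
        rr=cv2.minAreaRect(np.argwhere(l==i)[:,::-1].astype(np.float32)); print('batten',rr,onplane(d,[rr[0]],.026).round(4),onplane(d,cv2.boxPoints(rr),.026).round(4).tolist())
urn=(hsv[...,0]<12)&(hsv[...,1]>110)
u=blob('urn',urn,(210,145,255,195))
k=u&(P[...,2]>0.09); print('knob',P[k].mean(0),P[k][:,2].max())
o=(hsv[...,0]<14)&(hsv[...,1]>190)&(hsv[...,2]>120)
blob('orange',o,(205,235,250,270))
blob('blue',(hsv[...,0]>100)&(hsv[...,0]<130)&(hsv[...,1]>120),(205,230,250,270))
blob('yellow',(hsv[...,0]>15)&(hsv[...,0]<32)&(hsv[...,1]>150)&(P[...,2]>.15),(155,110,190,215))
```

```text
165 354:-3:193 357:4:185 360:5:183 363:1:149 366:21:83 369:25:94 372:11:106 375:1:108 378:3:180 381:2:186 384:21:218 387:25:196 390:3:117 393:5:131 396:4:192 399:4:174 402:18:76 405:28:83 408:5:99 411:3:113 414:0:170 417:-1:197
182 354:4:175 357:10:184 360:7:193 363:7:155 366:27:83 369:23:94 372:2:111 375:3:113 378:6:179 381:5:168 384:28:210 387:28:222 390:26:155 393:5:113 396:1:186 399:6:153 402:21:85 405:24:89 408:6:111 411:7:112 414:-3:159 417:1:184Traceback (most recent call last):
  File "<stdin>", line 7, in <module>
  File "<stdin>", line 7, in <genexpr>
ValueError: cannot convert float NaN to integer
```

View pics/slats.png

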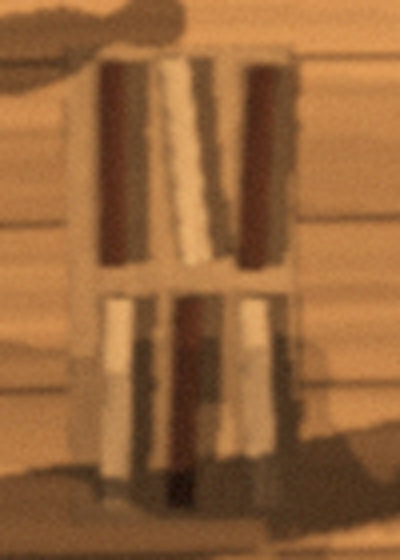

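The crop shows three light slats at px (386,180), (369,240) and (404,240), and three dark ones at (368,181), (405,181) and (386,240), all lying on a thin pale panel. The turquoise bar is well away and stays untouched.

```bash
cat >> h.py <<'E'
def slat(d,P,m,c0,zt,r=0.09,tag=''):
    """best rect for a slat near world c0: pixels at height zt"""
    k=m&(np.hypot(P[...,0]-c0[0],P[...,1]-c0[1])<r+.02)
    n,l,s,c=cv2.connectedComponentsWithStats(k.astype(np.uint8),connectivity=4)
    i=1+np.argmax(s[1:,4]); px=np.argwhere(l==i)[:,::-1].astype(float)
    W=onplane(d,px,zt)[:,:2]; rr=cv2.minAreaRect((W*1000).astype(np.float32))
    q=W-W.mean(0); w,V=np.linalg.eigh(q.T@q); a=V[:,1]; ang=np.degrees(np.arctan2(a[1],a[0]))
    L=q@a; mid=W.mean(0)+a*(np.percentile(L,99)+np.percentile(L,1))/2
    print(tag,len(px),'mid',mid.round(4),'ang %.1f'%((ang+90)%180-90),'len %.3f'%np.ptp(L),'rect',np.round(rr[0]),np.round(rr[1]),'meanz %.3f'%np.nanmean(P[l==i][:,2]))
    return mid,ang
E
cat > m.py <<'E'
from h import *
d=grab('top'); P=cloud(d); z=np.nan_to_num(P[...,2])
hsv=cv2.cvtColor(d['img'],cv2.COLOR_RGB2HSV)
for n,c in dict(L0=(386,180),L1=(369,240),L2=(404,240),D0=(368,181),D1=(405,181),D2=(386,240)).items():
    c0=onplane(d,[c],.025)[0]; 
    zz=cv2.medianBlur(z.astype(np.float32),3)
    slat(d,P,(zz>.014)&(zz<.04),c0,.025,tag=n)
def blob(name,m,box):
    k=np.zeros(m.shape,bool); k[box[1]:box[3],box[0]:box[2]]=1
    n,l,s,c=cv2.connectedComponentsWithStats((m&k).astype(np.uint8))
    i=1+np.argmax(s[1:,4]); q=P[l==i]; q=q[~np.isnan(q[:,0])]
    print(name,s[i],c[i].round(1),'mean',q.mean(0).round(4),'min',q.min(0).round(3),'max',q.max(0).round(3)); return l==i
b=blob('board',hsv[...,2]<65,(265,175,345,250))
ct=max(cv2.findContours(b.astype(np.uint8),0,2)[0],key=cv2.contourArea)
print(cv2.minAreaRect(ct),onplane(d,[cv2.minAreaRect(ct)[0]],.01))
bt=b&(cv2.medianBlur(z.astype(np.float32),3)>0.017); n,l,s,c=cv2.connectedComponentsWithStats(bt.astype(np.uint8))
for i in range(1,n):
    if s[i,4]>60: slat(d,P,l==i,onplane(d,[c[i]],.026)[0],.026,tag='batten')
u=blob('urn',(hsv[...,0]<12)&(hsv[...,1]>110),(210,145,255,195))
k=u&(z>0.088); print('knob',P[k].mean(0),k.sum(),np.argwhere(k).mean(0))
blob('orange',(hsv[...,0]<14)&(hsv[...,1]>190)&(hsv[...,2]>120),(205,235,250,270))
blob('blue',(hsv[...,0]>100)&(hsv[...,0]<130)&(hsv[...,1]>120),(205,230,250,270))
y=blob('yellow',(hsv[...,0]>15)&(hsv[...,0]<32)&(hsv[...,1]>150)&(z>.15),(155,110,190,215))
g=blob('tip',(hsv[...,1]<110)&(z>.17),(155,110,190,215))
for r in range(110,212,6):
    q=(z[r,150:195]>.15); cc=150+np.argwhere(q).ravel()
    if len(cc): print(r,cc.min(),cc.max(),P[r,cc].mean(0).round(3))
E
python3 m.py
python3 - <<'E'
from h import *
d=grab('side'); save(d,'sidecrop',(120,210,390,360),2.9)
E
```

```text
L0 350 mid [ 0.6081 -0.2257] ang -1.6 len 0.178 rect [ 607. -225.] [ 21. 178.] meanz 0.024
L1 354 mid [ 0.3987 -0.2235] ang -2.9 len 0.178 rect [ 398. -223.] [ 24. 178.] meanz 0.024
L2 349 mid [ 0.3961 -0.3424] ang 0.9 len 0.175 rect [ 397. -342.] [175.  24.] meanz 0.024
D0 359 mid [ 0.6072 -0.2255] ang -1.8 len 0.179 rect [ 607. -226.] [ 21. 179.] meanz 0.024
D1 323 mid [ 0.6039 -0.2904] ang 4.0 len 0.172 rect [ 605. -290.] [172.  24.] meanz 0.024
D2 352 mid [ 0.3995 -0.2236] ang -2.9 len 0.178 rect [ 398. -223.] [ 24. 178.] meanz 0.024
board [ 274  184   60   59 2664] [303.5 213.6] mean [0.4974 0.0014 0.0085] min [ 0.396 -0.104 -0.003] max [0.604 0.106 0.034]
((304.2882385253906, 213.2529296875), (57.06219482421875, 55.988441467285156), 4.39870548248291) [[ 0.49833574 -0.00128578  0.01      ]]
batten 142 mid [0.5018 0.0541] ang -7.0 len 0.180 rect [504.  59.] [ 22. 180.] meanz 0.026
urn [216 155  32  31 687] [232.6 169.6] mean [0.6496 0.2365 0.0644] min [0.599 0.191 0.042] max [0.702 0.298 0.117]
knob [0.65071427 0.24198488 0.10954377] 66 [167.3030303  227.86363636]
orange [211 248
[... 270 characters left out ...]
n [0.6435 0.3786 0.2368] min [0.593 0.368 0.214] max [0.732 0.391 0.25 ]
tip [166 110  17  43 274] [172.8 131.9] mean [0.7416 0.3766 0.2354] min [0.679 0.352 0.188] max [0.812 0.402 0.258]
110 167 190 [0.812 0.366 0.219]
116 166 190 [0.795 0.367 0.216]
122 169 189 [0.779 0.371 0.205]
128 170 179 [0.754 0.373 0.232]
134 169 178 [0.734 0.373 0.238]
140 169 177 [0.715 0.374 0.241]
146 168 177 [0.697 0.375 0.241]
152 167 176 [0.68  0.379 0.238]
158 169 175 [0.663 0.379 0.233]
164 169 174 [0.645 0.379 0.237]
170 168 173 [0.626 0.38  0.241]
176 167 173 [0.608 0.381 0.243]
182 164 172 [0.59  0.384 0.25 ]
188 167 170 [0.572 0.383 0.249]
194 166 169 [0.555 0.384 0.252]
200 165 168 [0.537 0.385 0.256]
```

View pics/sidecrop.png

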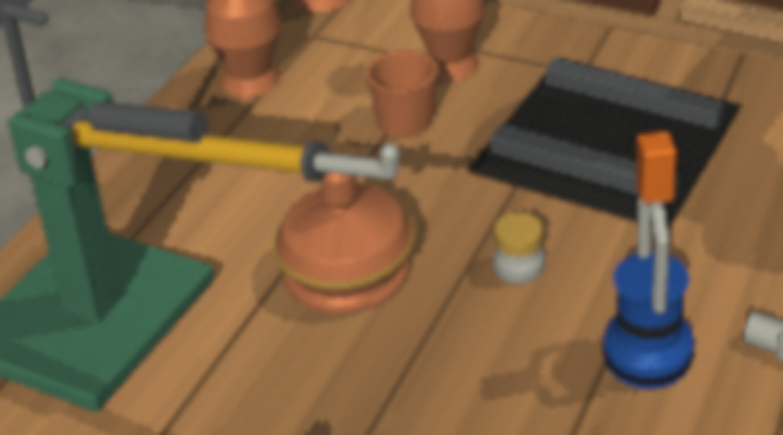

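The side crop shows the empty hook pointing toward the robot (tip at crop (388,160)), the urn below it, and the burnisher upright with its bail nearly edge-on. Next I separate the slats and get the board frame.

```bash
cat >> h.py <<'E'
def go(x,y,z,psi):
    s=env.observe(); R=np.array(s['tool_rot']); p=np.array(s['position'])
    t=R.T@(np.array([x,y,z])-p); cur=np.degrees(np.arctan2(R[1,0],R[0,0]))
    print('shift',t.round(4),'turn %.1f'%((cur-psi+180)%360-180),'cur',p.round(4),'psi %.1f'%cur)
E
python3 - <<'E'
from h import *
d=grab('top'); P=cloud(d); z=cv2.medianBlur(np.nan_to_num(P[...,2]).astype(np.float32),3)
def comps(m,zt,box,amin=60):
    k=np.zeros(m.shape,bool); k[box[1]:box[3],box[0]:box[2]]=1
    n,l,s,c=cv2.connectedComponentsWithStats((m&k).astype(np.uint8),connectivity=4)
    for i in range(1,n):
        if s[i,4]>amin: slat(d,P,l==i,onplane(d,[c[i]],zt)[0],zt,.3,tag=str(c[i].round(0)))
comps((z>.014)&(z<.04),.025,(350,140,425,275))
comps((z>.016)&(z<.04),.026,(268,178,340,248),30)
hsv=cv2.cvtColor(d['img'],cv2.COLOR_RGB2HSV)
b=np.zeros(z.shape,np.uint8); b[176:250,265:345]=(hsv[176:250,265:345,2]<65)
ct=max(cv2.findContours(b,0,2)[0],key=cv2.contourArea); W=onplane(d,ct.reshape(-1,2),.006)
print('board',cv2.minAreaRect((W[:,:2]*1000).astype(np.float32)))
# burnisher & hook in side view
e=grab('side'); Q=cloud(e); h2=cv2.cvtColor(e['img'],cv2.COLOR_RGB2HSV)
m=(h2[...,0]<14)&(h2[...,1]>190)&(h2[...,2]>120); m[:,:320]=0; m[:,380:]=0; m[:250]=0;m[290:]=0
q=Q[m]; print('grip side',np.nanmean(q,0),np.nanmin(q,0),np.nanmax(q,0),m.sum())
m=np.zeros(m.shape,bool); m[250:290,225:262]=1; m&=(h2[...,1]<100)&(Q[...,2]>.2)
for v,u in np.argwhere(m)[::6]: print(u,v,Q[v,u].round(3),h2[v,u])
mb=np.zeros(m.shape,bool); mb[275:325,335:365]=1; mb&=(h2[...,1]<110)&(Q[...,2]>.085)
for v,u in np.argwhere(mb)[::5]: print('bail',u,v,Q[v,u].round(3))
go(.4,-.2235,.06,-2); print(env.observe()['q'])
E
```

```text
[387. 180.] 343 mid [ 0.6079 -0.2902] ang 4.3 len 0.179 rect [ 609. -290.] [179.  23.] meanz 0.024
[368. 180.] 358 mid [ 0.6081 -0.2256] ang -1.7 len 0.178 rect [ 607. -226.] [ 21. 178.] meanz 0.024
[404. 181.] 321 mid [ 0.6013 -0.3494] ang -4.7 len 0.180 rect [ 601. -348.] [ 24. 180.] meanz 0.024
[386. 239.] 339 mid [ 0.3989 -0.2816] ang -4.4 len 0.178 rect [ 400. -283.] [ 24. 178.] meanz 0.024
[369. 241.] 348 mid [ 0.3986 -0.2236] ang -3.0 len 0.178 rect [ 398. -223.] [ 23. 178.] meanz 0.024
[404. 241.] 352 mid [ 0.3961 -0.3423] ang 1.2 len 0.175 rect [ 397. -342.] [175.  24.] meanz 0.024
[287. 212.] 339 mid [0.5028 0.0594] ang -4.8 len 0.180 rect [504.  59.] [ 22. 180.] meanz 0.027
[321. 215.] 325 mid [ 0.4926 -0.0597] ang -5.0 len 0.177 rect [493. -60.] [ 22. 177.] meanz 0.027
board ((499.17291259765625, -0.9834365844726562), (199.1877899169922, 195.79327392578125), 84.59756469726562)
grip side [0.38255188 0.25887308 0.19476513] [ 0.3693161  -0.01692557  0.00173907] [0.47037042 0.27510498 0.21691273] 259
227 259 [0.591 0.382 0.251] [13 30 76]
227 260 [0.59  0.384 0.251] [60  3 73
[... 2961 characters left out ...]
7 299 [0.371 0.285 0.131]
bail 346 300 [0.372 0.288 0.13 ]
bail 346 301 [0.373 0.285 0.124]
bail 346 302 [0.373 0.285 0.122]
bail 346 303 [0.373 0.285 0.119]
bail 346 304 [0.372 0.287 0.118]
bail 346 305 [0.373 0.284 0.112]
bail 346 306 [0.372 0.285 0.11 ]
bail 346 307 [0.372 0.284 0.107]
bail 346 308 [0.372 0.287 0.106]
bail 346 309 [0.372 0.285 0.102]
bail 345 310 [0.374 0.284 0.097]
bail 345 311 [0.374 0.284 0.094]
bail 345 312 [0.375 0.282 0.089]
bail 345 313 [0.374 0.284 0.088]
bail 345 314 [0.374 0.284 0.085]
shift [ 0.3278 -0.2298  0.1713] turn 17.1 cur [ 0.1434 -0.5309  0.2312] psi 15.1
[-8.72198806e+01  2.18165480e+01  7.43473830e+01  1.61255719e-03
  8.38583162e+01 -1.23364461e+01]
```

Emit:
drive_tool:
  series:
    - [[0.328,-0.23,0.15],17,0.05]
    - [[0.328,-0.23,0.15],17,0.05]
    - [[0.328,-0.23,0.15],17,0.05]
    - [[0.328,-0.23,0.15],17,0.05]
    - [[0.328,-0.23,0.15],17,0.05]
    - [[0.328,-0.23,0.15],17,0.05]
    - [[0.328,-0.23,0.15],17,0.05]
    - [[0.328,-0.23,0.15],17,0.05]
    - [[0.328,-0.23,0.15],17,0.05]
    - [[0.328,-0.23,0.15],17,0.05]
    - [[0.328,-0.23,0.2],17,0.05]
    - [[0.328,-0.23,0.222],17,0.05]
    - [[0.328,-0.23,0.222],17,0.05]
  newtons: 40

```text
time_s: 1.65
position: [0.3989, -0.2232, 0.0076]
tool_rot: [[0.999, -0.034, -0.003], [-0.034, -0.999, 0.003], [-0.003, -0.003, -1.0]]
ft_force: [0.4, -0.2, 0.2]
grip_width: 0.0501
gripper_force: 0.0
```

Run:
```python
from h import *
go(.3986,-.2236,.009,-3)
```

```text
shift [-0.0003  0.0004 -0.0014] turn 1.1 cur [ 0.3989 -0.2232  0.0076] psi -1.9
```

Emit:
drive_tool:
  series:
    - [[0,0,-0.001],1,0.0]
    - [[0,0,-0.001],1,0.0]
    - [[0,0,-0.001],1,0.0]
    - [[0,0,-0.001],1,0.0]
    - [[0,0,-0.05],1,0.0]
    - [[0,0,-0.1],0,0.0]
    - [[0.031,-0.229,-0.1],-87,0.0]
    - [[0.031,-0.229,-0.1],-87,0.0]
    - [[0.031,-0.229,-0.1],-87,0.0]
    - [[0.031,-0.229,-0.1],-87,0.0]
    - [[0.031,-0.229,-0.1],-87,0.0]
    - [[0.031,-0.229,-0.1],-87,0.0]
    - [[0.031,-0.229,-0.1],-87,0.0]
    - [[0.031,-0.229,-0.1],-87,0.0]
    - [[0.031,-0.229,-0.1],-87,0.0]
    - [[0.031,-0.229,-0.1],-87,0.0]
    - [[0.031,-0.229,-0.1],-87,0.0]
    - [[0.031,-0.229,-0.1],-87,0.0]
    - [[0.031,-0.229,-0.1],-87,0.0]

```text
time_s: 3.55
position: [0.4387, 0.0044, 0.1097]
tool_rot: [[0.088, 0.996, 0.001], [0.996, -0.088, -0.0], [-0.0, 0.001, -1.0]]
ft_force: [0.8, 0.4, -0.8]
grip_width: 0.0208
gripper_force: 39.6
```

```bash
cat > look.py <<'E'
from h import *
import sys
C=np.array([.498,0.]); X=np.array([.9963,-.0854]); Y=np.array([.0854,.9963])
def B(x,y): return C+x*X+y*Y
E
python3 - <<'E'
from look import *
go(*B(-.06,0),.03,85.1)
d=grab('top'); e=grab('side')
im=np.hstack([cv2.resize(d['img'][140:290,240:440],None,fx=2,fy=2),cv2.resize(e['img'][200:350,260:460],None,fx=2,fy=2)])
cv2.imwrite('pics/hold1.png',im[:,:,::-1])
P=cloud(d);z=P[...,2]; m=(z>.1)&(z<.16)
E
```

```text
shift [ 0.0007 -0.0005  0.0797] turn -0.2 cur [0.4387 0.0044 0.1097] psi 84.9
```

View pics/hold1.png

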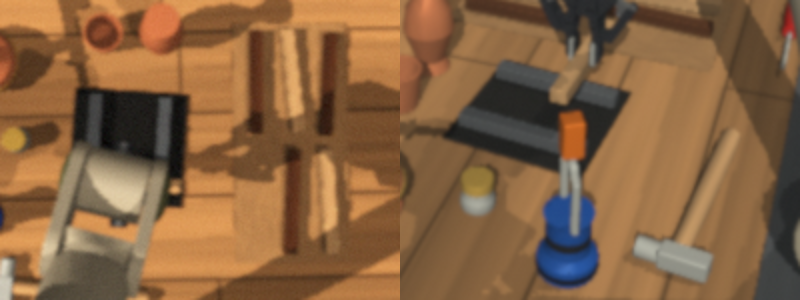

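The light slat is held level at its middle (side half, about (570,75)). Next I place it and move on to the next slat.

Emit:
drive_tool:
  series:
    - [[0.001,-0.001,0.05],0,0.0]
    - [[0.001,-0.001,0.07],0,0.0]
    - [[0.001,-0.001,0.08],0,0.0]
    - [[0.001,-0.001,0.08],0,0.0]
    - [[0.001,-0.001,0.08],0,0.045]
    - [[0.001,-0.001,0.08],0,0.045]
    - [[0.001,-0.001,0.08],0,0.045]
    - [[0.001,-0.001,0.04],0,0.045]
    - [[0.001,-0.001,0.0],0,0.05]
    - [[-0.349,-0.012,0.0],84,0.05]
    - [[-0.349,-0.012,0.0],84,0.05]
    - [[-0.349,-0.012,0.0],84,0.05]
    - [[-0.349,-0.012,0.0],84,0.05]
    - [[-0.349,-0.012,0.0],84,0.05]
    - [[-0.349,-0.012,0.0],84,0.05]
    - [[-0.349,-0.012,0.0],84,0.05]
    - [[-0.349,-0.012,0.0],84,0.05]
    - [[-0.349,-0.012,0.0],84,0.05]
    - [[-0.349,-0.012,0.0],84,0.05]
    - [[-0.349,-0.012,0.0],84,0.05]

```text
time_s: 5.65
position: [0.3968, -0.3423, 0.1093]
tool_rot: [[1.0, 0.018, -0.0], [0.018, -1.0, 0.0], [-0.0, -0.0, -1.0]]
ft_force: [-0.1, 0.2, 0.6]
grip_width: 0.0502
gripper_force: 0.0
```

```bash
cat >> look.py <<'E'
def chk(zt,lo=None):
    d=grab('top'); P=cloud(d); z=cv2.medianBlur(np.nan_to_num(P[...,2]).astype(np.float32),3)
    m=(z>zt-.008)&(z<zt+.01)&(abs((P[...,:2]-C)@X)<.12)&(abs((P[...,:2]-C)@Y)<.12)
    n,l,s,c=cv2.connectedComponentsWithStats(m.astype(np.uint8),connectivity=4)
    for i in range(1,n):
        if s[i,4]>60:
            mid,a=slat(d,P,l==i,onplane(d,[c[i]],zt)[0],zt,.3); print('   board xy',((mid-C)@X).round(4),((mid-C)@Y).round(4),'rel ang %.1f'%((a+4.9)%180))
    return d,P
E
python3 - <<'E'
from look import *
chk(.046)
go(.3961,-.3423,.009,1.2)
E
```

```text
337 mid [0.437  0.0029] ang 85.0 len 0.177 rect [437.   3.] [177.  22.] meanz 0.047
   board xy -0.061 -0.0023 rel ang 89.9
shift [-0.0008  0.      0.1003] turn 0.1 cur [ 0.3969 -0.3422  0.1093] psi 1.3
```

Emit:
drive_tool:
  series:
    - [[-0.001,0,0.05],0,0.05]
    - [[-0.001,0,0.09],0,0.05]
    - [[-0.001,0,0.1],0,0.05]
    - [[-0.001,0,0.1],0,0.0]
    - [[-0.001,0,0.1],0,0.0]
    - [[-0.001,0,0.1],0,0.0]
    - [[-0.001,0,0.1],0,0.0]
    - [[-0.001,0,0.05],0,0.0]
    - [[-0.001,0,0.0],0,0.0]
    - [[0.107,-0.34,0.0],-84,0.0]
    - [[0.107,-0.34,0.0],-84,0.0]
    - [[0.107,-0.34,0.0],-84,0.0]
    - [[0.107,-0.34,0.0],-84,0.0]
    - [[0.107,-0.34,0.0],-84,0.0]
    - [[0.107,-0.34,0.0],-84,0.0]
    - [[0.107,-0.34,0.0],-84,0.0]
    - [[0.107,-0.34,0.0],-84,0.0]
    - [[0.107,-0.34,0.0],-84,0.0]
    - [[0.107,-0.34,0.0],-84,0.0]
    - [[0.107,-0.34,0.0],-84,0.0]

```text
time_s: 7.7
position: [0.4974, -0.0, 0.1099]
tool_rot: [[0.084, 0.996, 0.001], [0.996, -0.084, -0.0], [-0.0, 0.001, -1.0]]
ft_force: [-0.4, -0.5, 0.4]
grip_width: 0.0211
gripper_force: 40.2
```

```bash
cat >> look.py <<'E'
def nxt(x,y,psi,from_xy,p0=85.1):
    """shift to x,y at psi, from the pose now, as tool axes now"""
    s=env.observe(); R=np.array(s['tool_rot']); p=np.array(s['position']); print('next',(R.T@np.array([x-p[0],y-p[1],0])).round(4))
E
python3 - <<'E'
from look import *
go(*B(0,0),.03,85.1); print('then'); go(.6079,-.2902,.11,4.3)
E
```

```text
shift [0.0001 0.0006 0.0799] turn 0.1 cur [ 0.4974 -0.      0.1099] psi 85.2
then
shift [-2.799e-01  1.344e-01  1.000e-04] turn 80.9 cur [ 0.4974 -0.      0.1099] psi 85.2
```

Emit:
drive_tool:
  series:
    - [[0.0,0.001,0.05],0,0.0]
    - [[0.0,0.001,0.07],0,0.0]
    - [[0.0,0.001,0.08],0,0.0]
    - [[0.0,0.001,0.08],0,0.0]
    - [[0.0,0.001,0.08],0,0.045]
    - [[0.0,0.001,0.08],0,0.045]
    - [[0.0,0.001,0.08],0,0.045]
    - [[0.0,0.001,0.04],0,0.045]
    - [[0.0,0.001,0.0],0,0.05]
    - [[-0.28,0.134,0.0],81,0.05]
    - [[-0.28,0.134,0.0],81,0.05]
    - [[-0.28,0.134,0.0],81,0.05]
    - [[-0.28,0.134,0.0],81,0.05]
    - [[-0.28,0.134,0.0],81,0.05]
    - [[-0.28,0.134,0.0],81,0.05]
    - [[-0.28,0.134,0.0],81,0.05]
    - [[-0.28,0.134,0.0],81,0.05]
    - [[-0.28,0.134,0.0],81,0.05]
    - [[-0.28,0.134,0.0],81,0.05]
    - [[-0.28,0.134,0.0],81,0.05]

```text
time_s: 9.7
position: [0.6069, -0.2907, 0.1092]
tool_rot: [[0.998, 0.071, -0.0], [0.071, -0.998, 0.0], [-0.0, -0.0, -1.0]]
ft_force: [-0.0, -0.0, 0.3]
grip_width: 0.0499
gripper_force: 0.0
```

Run:
```python
from look import *
chk(.046)
go(.6079,-.2902,.009,4.3); print('then'); go(*B(.06,0),.11,85.1)
```

```text
71 mid [0.5057 0.0647] ang -81.6 len 0.046 rect [503.  65.] [44. 20.] meanz 0.046
   board xy 0.0021 0.0651 rel ang 103.3
 186 mid [ 0.4955 -0.0352] ang 82.9 len 0.113 rect [494. -33.] [113.  24.] meanz 0.046
   board xy 0.0005 -0.0353 rel ang 87.8
shift [ 0.001  -0.0004  0.1003] turn -0.1 cur [ 0.6069 -0.2906  0.1093] psi 4.2
then
shift [-0.0282 -0.2883 -0.0007] turn -80.9 cur [ 0.6069 -0.2906  0.1093] psi 4.2
```

Emit:
drive_tool:
  series:
    - [[0.001,0,0.05],0,0.05]
    - [[0.001,0,0.09],0,0.05]
    - [[0.001,0,0.1],0,0.05]
    - [[0.001,0,0.1],0,0.0]
    - [[0.001,0,0.1],0,0.0]
    - [[0.001,0,0.1],0,0.0]
    - [[0.001,0,0.1],0,0.0]
    - [[0.001,0,0.05],0,0.0]
    - [[0.001,0,0.0],0,0.0]
    - [[-0.028,-0.288,0.0],-81,0.0]
    - [[-0.028,-0.288,0.0],-81,0.0]
    - [[-0.028,-0.288,0.0],-81,0.0]
    - [[-0.028,-0.288,0.0],-81,0.0]
    - [[-0.028,-0.288,0.0],-81,0.0]
    - [[-0.028,-0.288,0.0],-81,0.0]
    - [[-0.028,-0.288,0.0],-81,0.0]
    - [[-0.028,-0.288,0.0],-81,0.0]
    - [[-0.028,-0.288,0.0],-81,0.0]
    - [[-0.028,-0.288,0.0],-81,0.0]
    - [[-0.028,-0.288,0.0],-81,0.0]

```text
time_s: 11.75
position: [0.5585, -0.0054, 0.1101]
tool_rot: [[0.085, 0.996, 0.001], [0.996, -0.085, -0.0], [-0.0, 0.001, -1.0]]
ft_force: [0.7, -0.0, -1.2]
grip_width: 0.0211
gripper_force: 41.6
```

Run:
```python
from look import *
go(*B(.06,0),.03,85.1); print('then'); go(.3989,-.2823,.11,-4.4)
```

```text
shift [ 0.0002 -0.0009  0.0801] turn 0.0 cur [ 0.5585 -0.0054  0.1101] psi 85.1
then
shift [-0.2895 -0.1356 -0.    ] turn 89.5 cur [ 0.5585 -0.0054  0.1101] psi 85.1
```

Emit:
drive_tool:
  series:
    - [[0.0,-0.001,0.05],0,0.0]
    - [[0.0,-0.001,0.07],0,0.0]
    - [[0.0,-0.001,0.08],0,0.0]
    - [[0.0,-0.001,0.08],0,0.0]
    - [[0.0,-0.001,0.08],0,0.045]
    - [[0.0,-0.001,0.08],0,0.045]
    - [[0.0,-0.001,0.08],0,0.045]
    - [[0.0,-0.001,0.04],0,0.045]
    - [[0.0,-0.001,0.0],0,0.05]
    - [[-0.29,-0.136,0.0],89.5,0.05]
    - [[-0.29,-0.136,0.0],89.5,0.05]
    - [[-0.29,-0.136,0.0],89.5,0.05]
    - [[-0.29,-0.136,0.0],89.5,0.05]
    - [[-0.29,-0.136,0.0],89.5,0.05]
    - [[-0.29,-0.136,0.0],89.5,0.05]
    - [[-0.29,-0.136,0.0],89.5,0.05]
    - [[-0.29,-0.136,0.0],89.5,0.05]
    - [[-0.29,-0.136,0.0],89.5,0.05]
    - [[-0.29,-0.136,0.0],89.5,0.05]
    - [[-0.29,-0.136,0.0],89.5,0.05]

```text
time_s: 13.75
position: [0.3982, -0.2829, 0.1094]
tool_rot: [[0.997, -0.082, 0.0], [-0.082, -0.997, -0.0], [0.0, 0.0, -1.0]]
ft_force: [0.3, 0.3, 0.4]
grip_width: 0.05
gripper_force: 0.0
```

Run:
```python
from look import *
chk(.046)
go(.3989,-.2823,.009,-4.4); print('then'); go(*B(0,.048),.12,-4.9)
```

```text
345 mid [ 0.5569 -0.0048] ang 85.0 len 0.178 rect [557.  -6.] [178.  23.] meanz 0.047
   board xy 0.0591 0.0003 rel ang 89.9
 334 mid [ 4.978e-01 -2.000e-04] ang 85.1 len 0.177 rect [498.  -1.] [177.  22.] meanz 0.047
   board xy -0.0001 -0.0002 rel ang 90.0
 338 mid [0.437  0.0029] ang 85.0 len 0.177 rect [437.   3.] [177.  22.] meanz 0.047
   board xy -0.061 -0.0023 rel ang 89.9
shift [ 0.0006 -0.0006  0.1005] turn -0.4 cur [ 0.3982 -0.2829  0.1095] psi -4.8
then
shift [ 0.0761 -0.3382 -0.0106] turn 0.1 cur [ 0.3982 -0.2829  0.1095] psi -4.8
```

Emit:
drive_tool:
  series:
    - [[0.001,-0.001,0.05],0,0.05]
    - [[0.001,-0.001,0.09],0,0.05]
    - [[0.001,-0.001,0.1],0,0.05]
    - [[0.001,-0.001,0.1],0,0.0]
    - [[0.001,-0.001,0.1],0,0.0]
    - [[0.001,-0.001,0.1],0,0.0]
    - [[0.001,-0.001,0.1],0,0.0]
    - [[0.001,-0.001,0.05],0,0.0]
    - [[0.001,-0.001,0.0],0,0.0]
    - [[0.076,-0.338,0.0],0,0.0]
    - [[0.076,-0.338,0.0],0,0.0]
    - [[0.076,-0.338,0.0],0,0.0]
    - [[0.076,-0.338,0.0],0,0.0]
    - [[0.076,-0.338,0.0],0,0.0]
    - [[0.076,-0.338,0.0],0,0.0]
    - [[0.076,-0.338,0.0],0,0.0]
    - [[0.076,-0.338,0.0],0,0.0]
    - [[0.076,-0.338,0.0],0,0.0]

```text
time_s: 15.6
position: [0.4997, 0.0492, 0.1098]
tool_rot: [[0.997, -0.074, 0.001], [-0.074, -0.997, -0.0], [0.001, 0.0, -1.0]]
ft_force: [-0.7, 0.3, -0.5]
grip_width: 0.021
gripper_force: 40.1
```

Run:
```python
from look import *
go(*B(0,.048),.05,-4.9); print('then'); go(.6081,-.2256,.11,-1.7)
```

```text
shift [0.0024 0.0012 0.0598] turn 0.7 cur [0.4997 0.0492 0.1098] psi -4.2
then
shift [ 1.284e-01  2.660e-01 -1.000e-04] turn -2.5 cur [0.4997 0.0492 0.1098] psi -4.2
```

Emit:
drive_tool:
  series:
    - [[0.001,0.001,0.03],0.5,0.0]
    - [[0.001,0.001,0.05],0.5,0.0]
    - [[0.001,0.001,0.06],0.5,0.0]
    - [[0.001,0.001,0.06],0.5,0.0]
    - [[0.001,0.001,0.06],0.5,0.045]
    - [[0.001,0.001,0.06],0.5,0.045]
    - [[0.001,0.001,0.06],0.5,0.045]
    - [[0.001,0.001,0.02],0,0.045]
    - [[0.001,0.001,0.0],0,0.05]
    - [[0.128,0.266,0.0],-2.5,0.05]
    - [[0.128,0.266,0.0],-2.5,0.05]
    - [[0.128,0.266,0.0],-2.5,0.05]
    - [[0.128,0.266,0.0],-2.5,0.05]
    - [[0.128,0.266,0.0],-2.5,0.05]
    - [[0.128,0.266,0.0],-2.5,0.05]
    - [[0.128,0.266,0.0],-2.5,0.05]
    - [[0.128,0.266,0.0],-2.5,0.05]
    - [[0.128,0.266,0.0],-2.5,0.05]

```text
time_s: 17.4
position: [0.6067, -0.2255, 0.1093]
tool_rot: [[0.999, -0.032, -0.001], [-0.032, -0.999, 0.001], [-0.001, -0.001, -1.0]]
ft_force: [-0.7, 0.9, 0.4]
grip_width: 0.0499
gripper_force: 0.0
```

Run:
```python
from look import *
chk(.066)
go(.6081,-.2256,.009,-1.7); print('then'); go(*B(0,0),.12,-4.9)
```

```text
275 mid [0.5172 0.0433] ang -4.4 len 0.141 rect [516.  44.] [ 24. 141.] meanz 0.066
   board xy 0.0154 0.0448 rel ang 0.5
shift [0.0014 0.0003 0.1005] turn -0.1 cur [ 0.6068 -0.2253  0.1095] psi -1.8
then
shift [-0.1159 -0.2217 -0.0104] turn 3.1 cur [ 0.6068 -0.2253  0.1095] psi -1.8
```

Emit:
drive_tool:
  series:
    - [[0.001,0,0.05],0,0.05]
    - [[0.001,0,0.09],0,0.05]
    - [[0.001,0,0.1],0,0.05]
    - [[0.001,0,0.1],0,0.0]
    - [[0.001,0,0.1],0,0.0]
    - [[0.001,0,0.1],0,0.0]
    - [[0.001,0,0.1],0,0.0]
    - [[0.001,0,0.05],0,0.0]
    - [[0.001,0,-0.01],0,0.0]
    - [[-0.116,-0.22,-0.01],3,0.0]
    - [[-0.116,-0.22,-0.01],3,0.0]
    - [[-0.116,-0.22,-0.01],3,0.0]
    - [[-0.116,-0.22,-0.01],3,0.0]
    - [[-0.116,-0.22,-0.01],3,0.0]
    - [[-0.116,-0.22,-0.01],3,0.0]
    - [[-0.116,-0.22,-0.01],3,0.0]
    - [[-0.116,-0.22,-0.01],3,0.0]
    - [[-0.116,-0.22,-0.01],3,0.0]

```text
time_s: 19.25
position: [0.499, -0.0039, 0.1194]
tool_rot: [[0.996, -0.087, 0.001], [-0.087, -0.996, -0.0], [0.001, 0.0, -1.0]]
ft_force: [-0.3, -0.2, -1.0]
grip_width: 0.0209
gripper_force: 41.1
```

Run:
```python
from look import *
go(*B(0,-.002),.05,-4.9); print('then'); go(.6013,-.3494,.11,-4.7)
```

```text
shift [-0.0013 -0.0018  0.0694] turn -0.1 cur [ 0.499  -0.0039  0.1194] psi -5.0
then
shift [0.1319 0.3354 0.0095] turn -0.3 cur [ 0.499  -0.0039  0.1194] psi -5.0
```

Emit:
drive_tool:
  series:
    - [[-0.001,-0.001,0.03],0,0.0]
    - [[-0.001,-0.001,0.06],0,0.0]
    - [[-0.001,-0.001,0.069],0,0.0]
    - [[-0.001,-0.001,0.069],0,0.0]
    - [[-0.001,-0.001,0.069],0,0.032]
    - [[-0.001,-0.001,0.069],0,0.032]
    - [[-0.001,-0.001,0.069],0,0.032]
    - [[-0.001,-0.001,0.03],0,0.032]
    - [[-0.001,-0.001,0.0],0,0.04]
    - [[0.132,0.335,0.01],0,0.05]
    - [[0.132,0.335,0.01],0,0.05]
    - [[0.132,0.335,0.01],0,0.05]
    - [[0.132,0.335,0.01],0,0.05]
    - [[0.132,0.335,0.01],0,0.05]
    - [[0.132,0.335,0.01],0,0.05]
    - [[0.132,0.335,0.01],0,0.05]
    - [[0.132,0.335,0.01],0,0.05]
    - [[0.132,0.335,0.01],0,0.05]

```text
time_s: 21.05
position: [0.601, -0.3495, 0.1083]
tool_rot: [[0.996, -0.087, -0.001], [-0.087, -0.996, 0.001], [-0.001, -0.001, -1.0]]
ft_force: [0.5, 0.3, 0.4]
grip_width: 0.0501
gripper_force: 0.0
```

Run:
```python
from look import *
chk(.066)
go(.6013,-.3494,.009,-4.7); print('then'); go(*B(0,-.05),.12,-4.9)
```

```text
267 mid [0.5127 0.0445] ang -6.3 len 0.156 rect [509.  44.] [ 23. 155.] meanz 0.066
   board xy 0.0108 0.0456 rel ang 178.6
 151 mid [ 0.5467 -0.0077] ang -5.7 len 0.079 rect [546.  -8.] [24. 77.] meanz 0.066
   board xy 0.0491 -0.0035 rel ang 179.2
shift [0.0005 0.0017 0.0997] turn -0.2 cur [ 0.601  -0.3477  0.1087] psi -4.9
then
shift [-0.1325 -0.2876 -0.0109] turn -0.0 cur [ 0.601  -0.3477  0.1087] psi -4.9
```

Emit:
drive_tool:
  series:
    - [[0,0.001,0.05],0,0.05]
    - [[0,0.001,0.09],0,0.05]
    - [[0,0.001,0.1],0,0.05]
    - [[0,0.001,0.1],0,0.0]
    - [[0,0.001,0.1],0,0.0]
    - [[0,0.001,0.1],0,0.0]
    - [[0,0.001,0.1],0,0.0]
    - [[0,0.001,0.05],0,0.0]
    - [[0,0.001,-0.01],0,0.0]
    - [[-0.132,-0.287,-0.01],0,0.0]
    - [[-0.132,-0.287,-0.01],0,0.0]
    - [[-0.132,-0.287,-0.01],0,0.0]
    - [[-0.132,-0.287,-0.01],0,0.0]
    - [[-0.132,-0.287,-0.01],0,0.0]
    - [[-0.132,-0.287,-0.01],0,0.0]
    - [[-0.132,-0.287,-0.01],0,0.0]
    - [[-0.132,-0.287,-0.01],0,0.0]
    - [[-0.132,-0.287,-0.01],0,0.0]

```text
time_s: 22.9
position: [0.4951, -0.0514, 0.12]
tool_rot: [[0.996, -0.085, 0.002], [-0.085, -0.996, -0.001], [0.002, 0.001, -1.0]]
ft_force: [-0.9, -0.1, -0.4]
grip_width: 0.021
gripper_force: 41.3
```

Run:
```python
from look import *
go(*B(0,-.05),.05,-4.9); print('then'); go(.5,-.3,.3,-4.9)
```

```text
shift [-0.0016 -0.0016  0.07  ] turn 0.0 cur [ 0.4951 -0.0514  0.12  ] psi -4.9
then
shift [ 0.0263  0.2474 -0.1798] turn 0.0 cur [ 0.4951 -0.0514  0.12  ] psi -4.9
```

Place it, then withdraw to the right for a clear view.

Emit:
drive_tool:
  series:
    - [[-0.001,-0.001,0.03],0,0.0]
    - [[-0.001,-0.001,0.06],0,0.0]
    - [[-0.001,-0.001,0.069],0,0.0]
    - [[-0.001,-0.001,0.069],0,0.0]
    - [[-0.001,-0.001,0.069],0,0.032]
    - [[-0.001,-0.001,0.069],0,0.032]
    - [[-0.001,-0.001,0.069],0,0.032]
    - [[-0.001,-0.001,0.03],0,0.032]
    - [[-0.001,-0.001,0.0],0,0.04]
    - [[-0.1,0.3,-0.1],0,0.05]
    - [[-0.1,0.3,-0.1],0,0.05]
    - [[-0.1,0.3,-0.1],0,0.05]
    - [[-0.1,0.3,-0.1],0,0.05]
    - [[-0.1,0.3,-0.1],0,0.05]
    - [[-0.1,0.3,-0.1],0,0.05]
    - [[-0.1,0.3,-0.1],0,0.05]
    - [[-0.1,0.3,-0.1],0,0.05]

```text
time_s: 24.6
position: [0.3679, -0.3448, 0.2203]
tool_rot: [[0.996, -0.09, 0.001], [-0.09, -0.996, -0.003], [0.001, 0.003, -1.0]]
ft_force: [-0.4, 1.0, 0.1]
grip_width: 0.0497
gripper_force: 0.0
```

```bash
cat > urn.py <<'E'
from look import *
def urn(d,P,ctr=None):
    hsv=cv2.cvtColor(d['img'],cv2.COLOR_RGB2HSV); z=np.nan_to_num(P[...,2])
    m=(hsv[...,0]<12)&(hsv[...,1]>110)&(z>.03); m[:,260:]=0; m[:,:200]=0; m[:140]=0; m[200:]=0
    ct=max(cv2.findContours(m.astype(np.uint8),0,2)[0],key=cv2.contourArea)
    (c,r)=cv2.minEnclosingCircle(ct); W=onplane(d,ct.reshape(-1,2),.045); (w,rw)=cv2.minEnclosingCircle((W[:,:2]).astype(np.float32))
    k=m&(z>.1)&(z<.13); print('belly centre',np.round(w,4),'r %.4f'%rw,'knob',P[k].mean(0).round(4),k.sum(),'knob px on z=.107',onplane(d,[np.argwhere(k).mean(0)[::-1]],.107).round(4))
    W=P[m]; kk=W[(W[:,2]>.085)]; print(np.median(kk,0))
E
python3 - <<'E'
from urn import *
d,P=chk(.066); urn(d,P); save(d,'top3',(130,90,400,290),2.9)
go(.65,.24,.2,0)
E
```

```text
351 mid [0.4987 0.0451] ang -4.8 len 0.175 rect [499.  45.] [ 23. 175.] meanz 0.067
   board xy -0.0031 0.0449 rel ang 0.1
 356 mid [ 0.4961 -0.0037] ang -4.7 len 0.179 rect [496.  -4.] [ 22. 179.] meanz 0.067
   board xy -0.0016 -0.0038 rel ang 0.2
 344 mid [ 0.4928 -0.0519] ang -5.1 len 0.175 rect [493. -52.] [ 22. 175.] meanz 0.067
   board xy -0.0008 -0.0522 rel ang 179.8
belly centre [0.6512 0.243 ] r 0.0558 knob [0.651  0.2427 0.1113] 60 knob px on z=.107 [[0.6517 0.2437 0.107 ]]
[0.65048172 0.24097206 0.11102565]
shift [ 0.2291 -0.6051  0.0193] turn -5.1 cur [ 0.3684 -0.3425  0.2195] psi -5.1
```

View pics/top3.png

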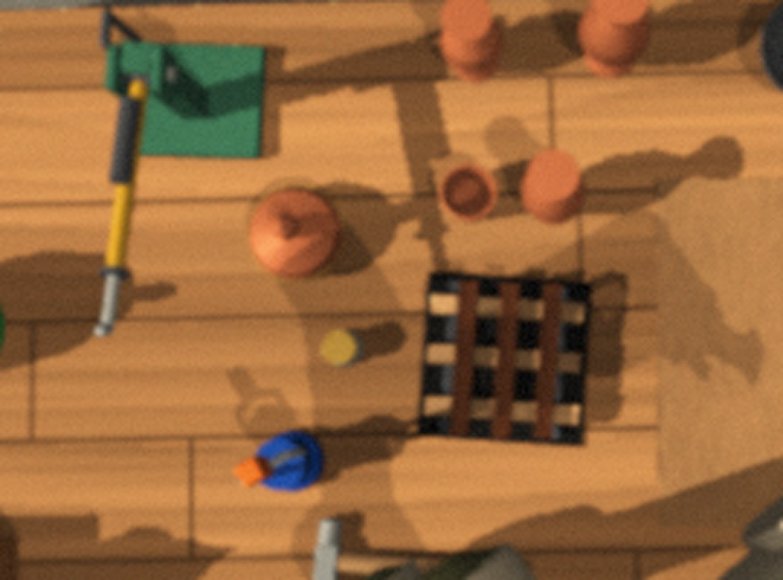

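The top view shows both layers laid cleanly: three light and three dark slats, centred and spaced 46 to 48 mm. The urn stands at crop px (293,230), unmoved so far. Now to the urn.

Emit:
drive_tool:
  series:
    - [[0.23,-0.606,0.015],-5,0.06]
    - [[0.23,-0.606,0.015],-5,0.06]
    - [[0.23,-0.606,0.015],-5,0.06]
    - [[0.23,-0.606,0.015],-5,0.06]
    - [[0.23,-0.606,0.015],-5,0.06]
    - [[0.23,-0.606,0.015],-5,0.06]
    - [[0.23,-0.606,0.015],-5,0.06]
    - [[0.23,-0.606,0.015],-5,0.06]
    - [[0.23,-0.606,0.015],-5,0.06]
    - [[0.23,-0.606,0.015],-5,0.06]
    - [[0.23,-0.606,0.015],-5,0.06]
    - [[0.23,-0.606,0.015],-5,0.06]
    - [[0.23,-0.606,0.015],-5,0.06]
    - [[0.23,-0.606,0.015],-5,0.06]
    - [[0.23,-0.606,0.015],-5,0.06]
    - [[0.23,-0.606,0.015],-5,0.06]
    - [[0.23,-0.606,0.015],-5,0.06]
  newtons: 60

```text
time_s: 26.35
position: [0.6495, 0.2423, 0.2048]
tool_rot: [[1.0, 0.001, 0.0], [0.001, -1.0, -0.0], [0.0, 0.0, -1.0]]
ft_force: [0.1, 0.5, -0.6]
grip_width: 0.0598
gripper_force: 0.0
```

Run:
```python
from urn import *
d=grab('top'); P=cloud(d)
try: urn(d,P)
except Exception as ex: print(ex)
e=grab('side'); Q=cloud(e); save(e,'side4',(150,170,350,320),4)
r=np.hypot(Q[...,0]-.651,Q[...,1]-.242); zz=Q[...,2]
for a in range(0,60,6):
    k=(r>=a/1000)&(r<(a+6)/1000)&(zz>.02)&(zz<.125); print(a,k.sum(),np.nanmedian(zz[k]).round(3),np.nanmax(zz[k]).round(3))
hs=cv2.cvtColor(e['img'],cv2.COLOR_RGB2HSV); m=(hs[...,0]<12)&(hs[...,1]>110)&(zz>.086)&(zz<.12)&(r<.08); print('knob side surf',Q[m].mean(0),m.sum())
go(.651,.242,.082,0)
```

```text
belly centre [0.6493 0.2343] r 0.0524 knob [0.6487 0.2381 0.1113] 26 knob px on z=.107 [[0.6494 0.2391 0.107 ]]
[0.64113943 0.21965633 0.21672073]
  return np.nanmean(a, axis, out=out, keepdims=keepdims)
Traceback (most recent call last):
ValueError: zero-size array to reduction operation fmax which has no identity
```

View pics/side4.png

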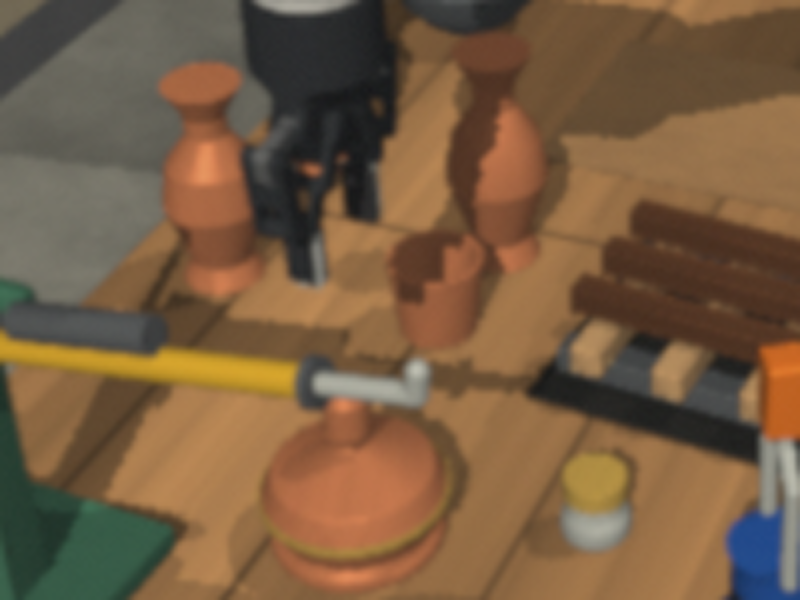

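The side crop shows the urn still in place under the open fingers, knob at crop (347,420), with the cup and vase clear of the path. Descend and grip the knob.

Emit:
drive_tool:
  series:
    - [[0.001,0.001,0.05],0,0.06]
    - [[0.001,0.001,0.1],0,0.06]
    - [[0.001,0.001,0.121],0,0.06]
    - [[0.001,0.001,0.121],0,0.06]
    - [[0.001,0.001,0.121],0,0.0]
    - [[0.001,0.001,0.121],0,0.0]
    - [[0.001,0.001,0.121],0,0.0]
    - [[0.001,0.001,0.121],0,0.0]
    - [[0.001,0.001,0.121],0,0.0]
    - [[0.001,0.001,0.1],0,0.0]
    - [[0.001,0.001,0.05],0,0.0]
    - [[0.001,0.001,0.0],0,0.0]
    - [[0.001,0.001,0.0],0,0.0]

```text
time_s: 27.75
position: [0.653, 0.2425, 0.2132]
tool_rot: [[1.0, 0.002, 0.015], [0.002, -1.0, 0.002], [0.015, -0.002, -1.0]]
ft_force: [3.1, -0.6, -5.7]
grip_width: 0.0258
gripper_force: 60.8
```

Run:
```python
from urn import *
go(*B(0,-.003),.16,0)
```

```text
shift [-0.1565  0.2453  0.0503] turn 0.1 cur [0.653  0.2425 0.2132] psi 0.1
```

Emit:
drive_tool:
  series:
    - [[-0.04,0.06,0.0],0,0.0]
    - [[-0.08,0.12,0.0],0,0.0]
    - [[-0.12,0.18,0.0],0,0.0]
    - [[-0.14,0.22,0.0],0,0.0]
    - [[-0.153,0.243,0.0],0,0.0]
    - [[-0.153,0.243,0.0],0,0.0]
    - [[-0.153,0.243,0.0],0,0.0]
    - [[-0.153,0.243,0.02],0,0.0]
    - [[-0.153,0.243,0.04],0,0.0]
    - [[-0.153,0.243,0.04],0,0.0]
    - [[-0.153,0.243,0.04],0,0.0]

```text
time_s: 28.85
position: [0.4983, -0.001, 0.1644]
tool_rot: [[1.0, 0.002, -0.001], [0.002, -1.0, 0.0], [-0.001, -0.0, -1.0]]
ft_force: [-0.5, -0.4, -7.0]
grip_width: 0.0257
gripper_force: 61.0
```

Run:
```python
from urn import *
go(*B(0,-.001),.15,0); print(env.observe()['ft_force'])
e=grab('side'); save(e,'side5',(190,170,390,320),4); Q=cloud(e)
```

```text
shift [-0.0004  0.      0.0144] turn 0.1 cur [ 0.4983 -0.001   0.1644] psi 0.1
[-0.49854495 -0.35272085 -6.98956988]
```

View pics/side5.png

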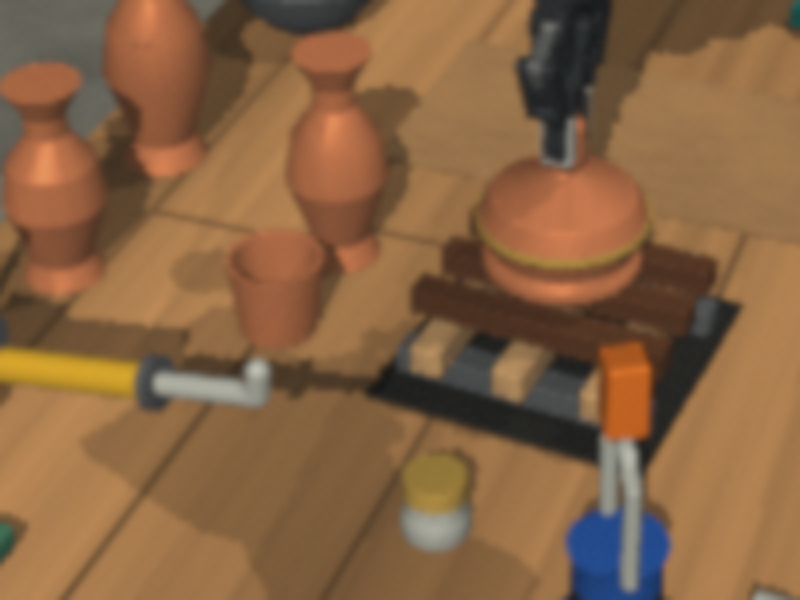

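The urn is held upright just above the middle of the rest (crop (565,230)). Lower gently and release.

Emit:
drive_tool:
  series:
    - [[0,0,0.006],0,0.0]
    - [[0,0,0.01],0,0.0]
    - [[0,0,0.012],0,0.0]
    - [[0,0,0.014],0,0.0]
    - [[0,0,0.014],0,0.0]

```text
time_s: 29.4
position: [0.4986, -0.0008, 0.1519]
tool_rot: [[1.0, 0.002, 0.002], [0.002, -1.0, 0.0], [0.002, -0.0, -1.0]]
ft_force: [-4.9, 4.2, 8.1]
grip_width: 0.0258
gripper_force: 62.5
```

Emit:
drive_tool:
  series:
    - [[0,0,-0.001],0,0.0]
    - [[0,0,-0.001],0,0.05]
    - [[0,0,-0.001],0,0.05]
    - [[0,0,-0.001],0,0.05]
    - [[0,0,-0.001],0,0.05]
    - [[0,0,-0.03],0,0.05]
    - [[0,0,-0.08],0,0.05]
    - [[0,0,-0.13],0,0.05]
    - [[-0.05,0,-0.16],0,0.05]
    - [[-0.1,0,-0.16],0,0.05]
    - [[-0.1,0,-0.16],0,0.05]

```text
time_s: 30.5
position: [0.3949, -0.0008, 0.3116]
tool_rot: [[1.0, 0.002, 0.002], [0.002, -1.0, -0.001], [0.002, 0.001, -1.0]]
ft_force: [0.1, -0.0, 0.2]
grip_width: 0.0501
gripper_force: 0.0
```

```bash
cat > b.py <<'E'
from look import *
def burn():
    e=grab('side'); Q=cloud(e); h2=cv2.cvtColor(e['img'],cv2.COLOR_RGB2HSV)
    m=(h2[...,0]<14)&(h2[...,1]>190)&(h2[...,2]>110)&(Q[...,2]>.16)&(Q[...,1]>.15)&(np.hypot(Q[...,0]-.385,Q[...,1]-.26)<.06)
    q=Q[m]; print('tab side',m.sum(),np.median(q,0),q[:,2].max())
    d=grab('top'); P=cloud(d); hs=cv2.cvtColor(d['img'],cv2.COLOR_RGB2HSV)
    m=(hs[...,0]<14)&(hs[...,1]>180)&(hs[...,2]>120)&(np.hypot(P[...,0]-.385,P[...,1]-.26)<.06)&(P[...,2]>.15)
    px=np.argwhere(m)[:,::-1]; W=onplane(d,px,.215); print('tab top',m.sum(),W.mean(0),np.median(P[m],0),cv2.minAreaRect((W[:,:2]*1000).astype(np.float32)))
    m=(hs[...,0]>100)&(hs[...,0]<130)&(hs[...,1]>120)&(np.hypot(P[...,0]-.385,P[...,1]-.26)<.07)&(P[...,2]<.05)
    W=P[m]; print('blue',m.sum(),np.median(W,0),cv2.minEnclosingCircle((onplane(d,np.argwhere(m)[:,::-1],.03)[:,:2]*1000).astype(np.float32)))
    return d,P,e,Q
E
python3 - <<'E'
from b import *
d,P,e,Q=burn()
z=np.nan_to_num(P[...,2]); hs=cv2.cvtColor(d['img'],cv2.COLOR_RGB2HSV)
m=(hs[...,0]<12)&(hs[...,1]>110)&(z>.08)&(z<.2)&(np.hypot(P[...,0]-.498,P[...,1])<.08)
W=onplane(d,np.argwhere(m)[:,::-1],.111); print('urn',m.sum(),cv2.minEnclosingCircle((W[:,:2]*1000).astype(np.float32)),np.nanmax(z[m]),P[m&(z>.155)].mean(0))
for c in [(.02,0)]: pass
go(.384,.258,.23,27.5)
# hook points top view
k=(hs[...,1]<110)&(z>.225)&(abs(P[...,0]-.55)<.05)&(abs(P[...,1]-.388)<.03)
for x0 in np.arange(.51,.6,.01):
    q=P[k&(abs(P[...,0]-x0)<.005)]; print(round(x0,2),len(q),np.median(q,0).round(4) if len(q) else '')
E
```

```text
tab side 251 [0.38105719 0.26570391 0.20227444] 0.216345315878997
tab top 63 [0.38157391 0.25530283 0.215     ] [0.38267039 0.25482559 0.21555407] ((381.00323486328125, 255.02633666992188), (23.82547378540039, 22.360109329223633), 26.389495849609375)
blue 94 [0.39041378 0.23280177 0.02877419] ((383.07049560546875, 252.09620666503906), 33.01219177246094)
urn 827 ((499.75933837890625, -0.817125141620636), 56.16778564453125) 0.1836582685718124 [ 0.49747261 -0.00104664  0.17673657]
shift [-0.0134 -0.2594  0.0808] turn -27.4 cur [ 0.3977 -0.0013  0.311 ] psi 0.1
0.51 0 
0.52 9 [0.5245 0.3855 0.2682]
0.53 16 [0.5305 0.3838 0.2626]
0.54 14 [0.54   0.3851 0.2542]
0.55 18 [0.5491 0.3848 0.2526]
0.56 13 [0.5605 0.3838 0.2511]
0.57 14 [0.5697 0.3832 0.2482]
0.58 28 [0.5815 0.382  0.2473]
0.59 13 [0.5868 0.3853 0.2538]
```

The urn stands at the middle of the rest (knob at 0.4975, -0.001, top about 0.18). Next I go above the burnisher's tab at (0.382, 0.256), yaw 27°.

Emit:
drive_tool:
  series:
    - [[-0.016,-0.257,0.05],-27,0.06]
    - [[-0.016,-0.257,0.05],-27,0.06]
    - [[-0.016,-0.257,0.05],-27,0.06]
    - [[-0.016,-0.257,0.05],-27,0.06]
    - [[-0.016,-0.257,0.05],-27,0.06]
    - [[-0.016,-0.257,0.05],-27,0.06]
    - [[-0.016,-0.257,0.05],-27,0.06]
    - [[-0.016,-0.257,0.05],-27,0.06]
    - [[-0.016,-0.257,0.05],-27,0.06]
  newtons: 80

```text
time_s: 31.5
position: [0.3826, 0.2546, 0.2605]
tool_rot: [[0.891, 0.454, 0.0], [0.454, -0.891, -0.0], [0.0, 0.0, -1.0]]
ft_force: [0.1, -0.2, 1.0]
grip_width: 0.0603
gripper_force: 0.0
```

Run:
```python
from b import *
e=grab('side'); save(e,'side6',(230,190,430,340),4)
go(.382,.256,.177,27)
```

```text
shift [ 0.0002 -0.0015  0.0836] turn -0.0 cur [0.3825 0.2546 0.2606] psi 27.0
```

View pics/side6.png

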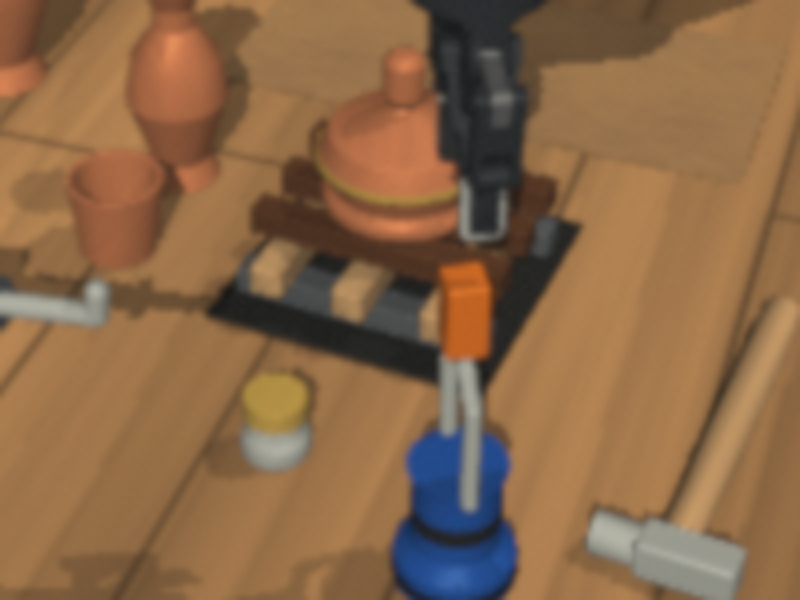

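The side crop shows the gripper right above the orange tab (465,310), with its near finger face square to the bail, and the urn upright on the rest. Grip and lift.

Emit:
drive_tool:
  series:
    - [[0,-0.001,0.04],0,0.06]
    - [[0,-0.001,0.075],0,0.06]
    - [[0,-0.001,0.083],0,0.06]
    - [[0,-0.001,0.083],0,0.06]
    - [[0,-0.001,0.083],0,0.0]
    - [[0,-0.001,0.083],0,0.0]
    - [[0,-0.001,0.083],0,0.0]
    - [[0,-0.001,0.083],0,0.0]
    - [[0,-0.001,0.083],0,0.0]
    - [[0,-0.001,0.05],0,0.0]
    - [[0,-0.001,0.0],0,0.0]
    - [[0,-0.001,-0.047],0,0.0]
    - [[0,-0.001,-0.047],0,0.0]
    - [[0,-0.001,-0.047],0,0.0]

```text
time_s: 32.95
position: [0.381, 0.2564, 0.3072]
tool_rot: [[0.89, 0.456, 0.0], [0.456, -0.89, 0.0], [0.0, 0.0, -1.0]]
ft_force: [-0.5, -0.6, -6.7]
grip_width: 0.0236
gripper_force: 78.9
```

Run:
```python
from b import *
go(.451,.391,.307,-3.6)
```

```text
shift [ 0.1236 -0.0879  0.0002] turn 30.7 cur [0.381  0.2564 0.3072] psi 27.1
```

Emit:
drive_tool:
  series:
    - [[0.03,-0.022,0],7,0.0]
    - [[0.06,-0.044,0],14,0.0]
    - [[0.09,-0.066,0],21,0.0]
    - [[0.11,-0.08,0],26,0.0]
    - [[0.123,-0.088,0],30.7,0.0]
    - [[0.123,-0.088,0],30.7,0.0]
    - [[0.123,-0.088,0],30.7,0.0]
    - [[0.123,-0.088,0],30.7,0.0]

```text
time_s: 33.75
position: [0.4503, 0.3902, 0.3063]
tool_rot: [[0.998, -0.062, -0.002], [-0.062, -0.998, -0.001], [-0.002, 0.001, -1.0]]
ft_force: [-0.3, -0.3, -5.6]
grip_width: 0.0232
gripper_force: 79.6
```

```bash
cat > hk.py <<'E'
from b import *
def view(name,box=(200,170,400,320)):
    e=grab('side'); Q=cloud(e); h2=cv2.cvtColor(e['img'],cv2.COLOR_RGB2HSV); save(e,name,box,4)
    s=env.observe(); p=s['position']; print(np.round(s['ft_force'],2))
    for n,m in dict(tab=(h2[...,0]<14)&(h2[...,1]>190)&(Q[...,2]>.12),bail=(h2[...,1]<70)&(h2[...,2]>100),blue=(h2[...,0]>100)&(h2[...,0]<130)&(h2[...,1]>120)).items():
        r=np.hypot(Q[...,0]-p[0],Q[...,1]-p[1])<.06
        k=m&r&(Q[...,2]>.02)&(Q[...,2]<p[2]+.03); q=Q[k]
        if len(q): print(n,len(q),np.median(q,0).round(4),'z',np.percentile(q[:,2],[2,98]).round(3))
    return e,Q
E
python3 - <<'E'
from hk import *
view('side7')
d=grab('top'); P=cloud(d); hs=cv2.cvtColor(d['img'],cv2.COLOR_RGB2HSV)
k=(hs[...,1]<110)&(P[...,2]>.225)&(P[...,2]<.28)&(abs(P[...,0]-.55)<.05)&(abs(P[...,1]-.388)<.03)
for x0 in np.arange(.51,.6,.01):
    q=P[k&(abs(P[...,0]-x0)<.005)]; print(round(x0,2),len(q),np.median(q,0).round(4) if len(q) else '')
go(.556,.3845,.307,-3.6)
E
```

```text
[ 0.54  0.31 -5.47]
tab 73 [0.4402 0.3966 0.3179] z [0.3   0.336]
bail 426 [0.4486 0.4114 0.2536] z [0.14  0.331]
blue 1133 [0.438  0.4104 0.17  ] z [0.138 0.213]
0.51 0 
0.52 7 [0.5245 0.3856 0.2701]
0.53 17 [0.5305 0.3851 0.2619]
0.54 14 [0.5403 0.3847 0.2541]
0.55 18 [0.5491 0.3849 0.2527]
0.56 13 [0.5606 0.3836 0.2494]
0.57 14 [0.5696 0.3829 0.2482]
0.58 29 [0.5817 0.3827 0.2456]
0.59 15 [0.5871 0.3845 0.2525]
shift [ 1.057e-01 -8.000e-04  1.000e-04] turn 0.0 cur [0.4505 0.3903 0.3072] psi -3.6
```

View pics/side7.png

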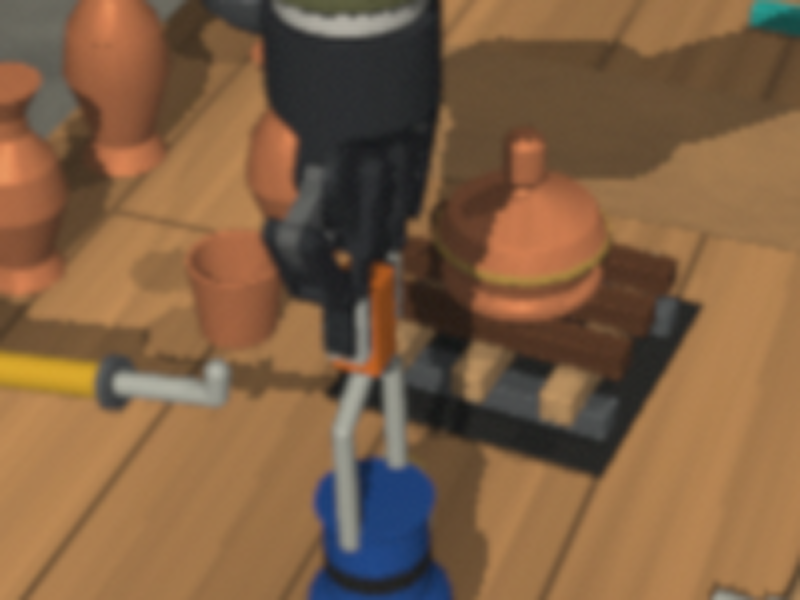

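The burnisher hangs upright, bail window facing the hook tip (crop (217,380)); heights agree (body top 0.213, loop about 0.288, tip about 0.27). Thread it over the tip.

Emit:
drive_tool:
  series:
    - [[0.02,-0.001,0],0,0.0]
    - [[0.04,-0.001,0],0,0.0]
    - [[0.06,-0.001,0],0,0.0]
    - [[0.08,-0.001,0],0,0.0]
    - [[0.095,-0.001,0],0,0.0]
    - [[0.106,-0.001,0],0,0.0]
    - [[0.106,-0.001,0],0,0.0]
    - [[0.106,-0.001,0.01],0,0.0]
    - [[0.106,-0.001,0.02],0,0.0]
    - [[0.106,-0.001,0.03],0,0.0]
    - [[0.106,-0.001,0.03],0,0.0]
    - [[0.106,-0.001,0.03],0,0.0]

```text
time_s: 35.05
position: [0.5564, 0.3853, 0.2772]
tool_rot: [[0.998, -0.062, -0.0], [-0.062, -0.998, -0.0], [-0.0, 0.0, -1.0]]
ft_force: [-0.4, 0.2, -4.5]
grip_width: 0.0236
gripper_force: 79.6
```

Run:
```python
from hk import *
view('side8',(170,170,370,320))
```

```text
[-0.05 -0.56 -4.73]
tab 84 [0.5464 0.3905 0.2864] z [0.271 0.307]
bail 518 [0.5531 0.3957 0.2448] z [0.124 0.301]
blue 1044 [0.5414 0.405  0.1397] z [0.106 0.185]
```

View pics/side8.png

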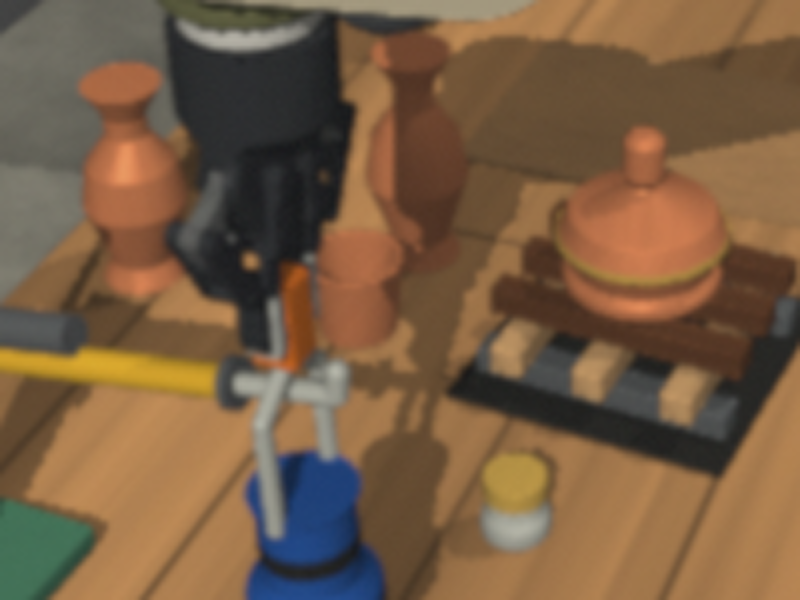

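The bail is threaded over the tip, with the bar inside the window (crop (290,385)), and the near leg in front. Lower slowly, still holding.

Emit:
drive_tool:
  series:
    - [[0,0,0.005],0,0.0]
    - [[0,0,0.01],0,0.0]
    - [[0,0,0.015],0,0.0]
    - [[0,0,0.02],0,0.0]
    - [[0,0,0.025],0,0.0]
    - [[0.001,0,0.03],0,0.0]
    - [[0.001,0,0.033],0,0.0]
    - [[0.001,0,0.036],0,0.0]
    - [[0.002,0,0.039],0,0.0]
    - [[0.002,0,0.042],0,0.0]
    - [[0.002,0,0.042],0,0.0]
    - [[0.002,0,0.042],0,0.0]

```text
time_s: 36.3
position: [0.5588, 0.3852, 0.2355]
tool_rot: [[0.998, -0.063, 0.0], [-0.063, -0.998, 0.0], [0.0, -0.0, -1.0]]
ft_force: [-1.5, 2.6, -2.2]
grip_width: 0.0229
gripper_force: 80.2
```

```bash
cat >> hk.py <<'E'
def hook():
    d=grab('top'); P=cloud(d); hs=cv2.cvtColor(d['img'],cv2.COLOR_RGB2HSV)
    e=grab('side'); Q=cloud(e); h2=cv2.cvtColor(e['img'],cv2.COLOR_RGB2HSV)
    for D,h in((P,hs),(Q,h2)):
        y=(h[...,0]>15)&(h[...,0]<32)&(h[...,1]>150)&(D[...,2]>.15)&(abs(D[...,1]-.38)<.05)&(D[...,0]>.58)&(D[...,0]<.75)
        q=D[y]
        if len(q)>10: f=np.polyfit(q[:,0],q[:,2],1); print('arm surf z at .60,.70:',np.polyval(f,[.6,.7]).round(4),len(q))
    t=(h2[...,1]<70)&(h2[...,2]>90)&(Q[...,2]>.15)&(Q[...,0]<.535)&(Q[...,0]>.5)&(abs(Q[...,1]-.388)<.03)
    q=Q[t]; print('tip',len(q),np.median(q,0).round(4) if len(q) else '')
    s=env.observe(); print(s['time_s'],np.round(s['position'],4),np.round(s['ft_force'],2))
E
python3 -c "
from hk import *
hook()"
```

```text
arm surf z at .60,.70: [0.2147 0.2107] 208
arm surf z at .60,.70: [0.2117 0.2072] 468
tip 177 [0.5299 0.3941 0.4141]
36.4 [0.5588 0.3852 0.2356] [-1.57  2.78 -2.35]
```

Emit:
drive_tool:
  series:
    - [[0,0,0.003],0,0.0]
    - [[0,0,0.006],0,0.0]
    - [[0,0,0.009],0,0.0]
    - [[0,0,0.012],0,0.0]
    - [[0,0,0.012],0,0.0]
    - [[0,0,0.012],0,0.0]
    - [[0,0,0.012],0,0.0]
    - [[0,0,0.012],0,0.0]

```text
time_s: 37.2
position: [0.5585, 0.3852, 0.2235]
tool_rot: [[0.998, -0.062, -0.0], [-0.062, -0.998, 0.0], [-0.0, -0.0, -1.0]]
ft_force: [-3.5, 3.6, -1.0]
grip_width: 0.0227
gripper_force: 80.4
```

```bash
python3 -c "
from hk import *
hook()"
```

```text
arm surf z at .60,.70: [0.2084 0.2038] 212
arm surf z at .60,.70: [0.2021 0.2019] 459
tip 175 [0.5287 0.3941 0.4026]
37.3 [0.5585 0.3852 0.2234] [-2.92  4.09 -0.69]
```

Emit:
drive_tool:
  series:
    - [[0,-0.001,0.001],0,0.0]
    - [[0,-0.002,0.002],0,0.0]
    - [[0,-0.003,0.003],0,0.0]
    - [[-0.001,-0.003,0.004],0,0.0]
    - [[-0.001,-0.003,0.005],0,0.0]
    - [[-0.001,-0.003,0.005],0,0.0]
    - [[-0.001,-0.003,0.005],0,0.0]
    - [[-0.001,-0.003,0.005],0,0.0]
    - [[-0.001,-0.003,0.005],0,0.0]

```text
time_s: 38.2
position: [0.5588, 0.3862, 0.2182]
tool_rot: [[0.998, -0.065, 0.001], [-0.065, -0.998, -0.004], [0.001, 0.004, -1.0]]
ft_force: [0.1, -6.8, 0.1]
grip_width: 0.0232
gripper_force: 80.4
```

```bash
python3 -c "
from hk import *
hook(); view('side9',(170,170,370,320))"
```

```text
arm surf z at .60,.70: [0.2151 0.1987] 219
arm surf z at .60,.70: [0.198  0.1996] 464
tip 164 [0.5296 0.3939 0.3982]
38.3 [0.5588 0.3862 0.2182] [-0.24 -6.39  0.36]
[-0.68 -6.9   0.59]
tab 79 [0.5489 0.3907 0.2289] z [0.213 0.247]
bail 462 [0.5549 0.3957 0.19  ] z [0.122 0.242]
blue 985 [0.5439 0.4043 0.0825] z [0.05  0.127]
```

View pics/side9.png

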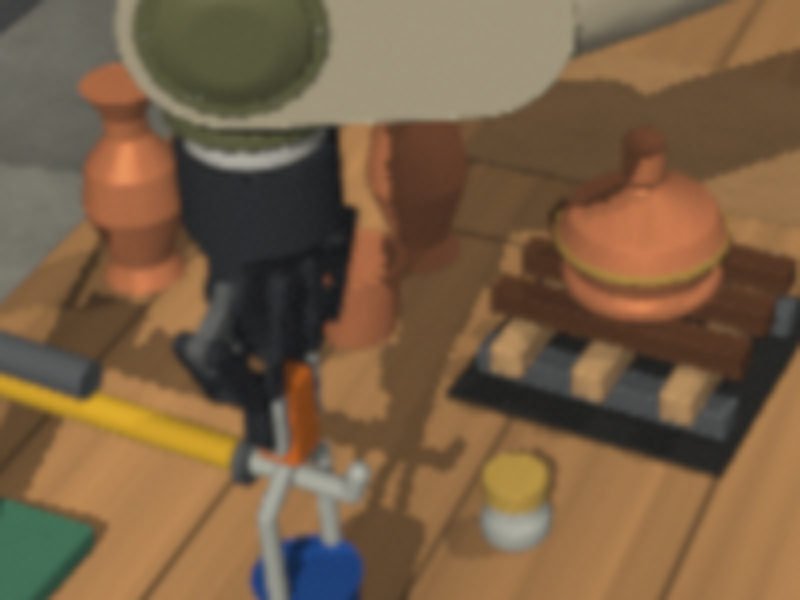

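The arm has sunk to about 0.196 and tilted, and the bail sits on the bar between collar and tip (crop (295,468)). The weight is off the wrist; I relax the sideways force before letting go.

Emit:
drive_tool:
  series:
    - [[0,0.001,0],0,0.0]
    - [[0,0.002,0],0,0.0]
    - [[0,0.002,0],0,0.0]
    - [[0,0.002,0],0,0.0]
    - [[0,0.002,0],0,0.0]
    - [[0,0.002,0],0,0.0]
    - [[0,0.002,0],0,0.0]

```text
time_s: 39.05
position: [0.5583, 0.3859, 0.2185]
tool_rot: [[0.998, -0.063, 0.002], [-0.063, -0.998, -0.0], [0.002, 0.0, -1.0]]
ft_force: [4.4, -2.8, 0.8]
grip_width: 0.0228
gripper_force: 80.5
```

Emit:
drive_tool:
  series:
    - [[0.001,0.0005,0],0,0.0]
    - [[0.001,0.0005,0],0,0.0]
    - [[0.001,0.0005,0],0,0.0]
    - [[0.001,0.0005,0],0,0.03]
    - [[0.001,0.0005,0],0,0.05]
    - [[0.001,0.0005,0],0,0.06]
    - [[0.001,0.0005,0],0,0.06]
    - [[0.001,0.0005,0],0,0.06]
    - [[0.001,0.0005,0],0,0.06]

```text
time_s: 39.95
position: [0.5586, 0.3857, 0.2183]
tool_rot: [[0.998, -0.063, -0.0], [-0.063, -0.998, 0.0], [-0.0, -0.0, -1.0]]
ft_force: [0.5, -0.6, -0.3]
grip_width: 0.0603
gripper_force: 0.0
```

```bash
python3 -c "
from hk import *
hook(); view('side10',(170,170,370,320))"
```

```text
arm surf z at .60,.70: [0.2022 0.2011] 209
arm surf z at .60,.70: [0.1957 0.1985] 448
tip 168 [0.5292 0.3943 0.3986]
40.05 [0.5586 0.3856 0.2183] [ 0.16 -1.06 -1.  ]
[0.7  0.2  0.13]
tab 160 [0.5493 0.3973 0.2297] z [0.21  0.248]
bail 426 [0.5552 0.3973 0.1863] z [0.118 0.239]
blue 983 [0.5454 0.4039 0.0798] z [0.047 0.124]
```

View pics/side10.png

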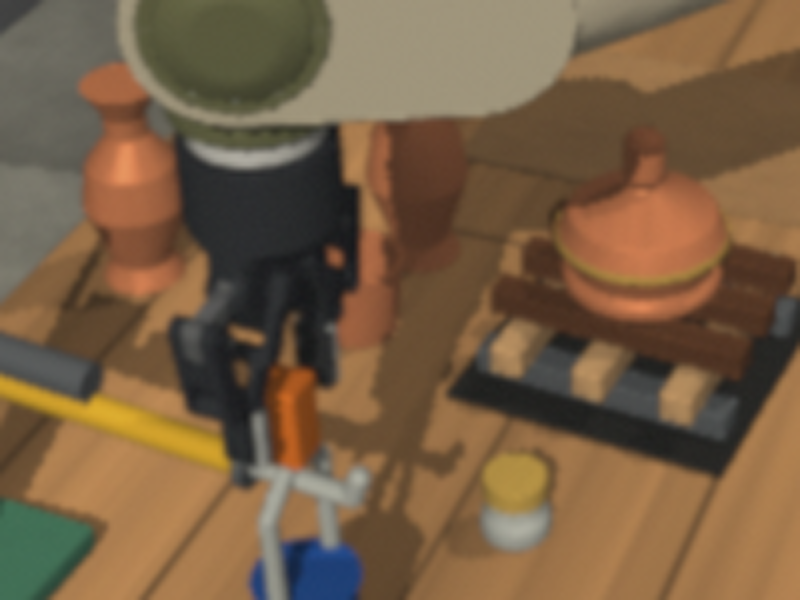

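The burnisher hangs upright on the hook, fingers open around the tab (295,415). Withdraw straight up.

Emit:
drive_tool:
  series:
    - [[0,0,-0.02],0,0.06]
    - [[0,0,-0.05],0,0.06]
    - [[0,0,-0.1],0,0.06]
    - [[0,0,-0.15],0,0.06]
    - [[-0.04,0.03,-0.16],0,0.06]
    - [[-0.08,0.06,-0.16],0,0.06]
    - [[-0.12,0.09,-0.16],0,0.06]
    - [[-0.12,0.09,-0.16],0,0.06]
    - [[-0.12,0.09,-0.16],0,0.06]
    - [[-0.12,0.09,-0.16],0,0.06]
    - [[-0.12,0.09,-0.16],0,0.06]
    - [[-0.12,0.09,-0.16],0,0.06]

```text
time_s: 41.3
position: [0.4341, 0.3037, 0.3778]
tool_rot: [[0.998, -0.063, -0.001], [-0.063, -0.998, -0.0], [-0.001, 0.0, -1.0]]
ft_force: [1.0, -0.2, 0.4]
grip_width: 0.0598
gripper_force: 0.0
```

```bash
python3 -c "
from hk import *
hook(); e=grab('side'); save(e,'final',(100,150,400,375),2.6); Q=cloud(e); h2=cv2.cvtColor(e['img'],cv2.COLOR_RGB2HSV)
m=(h2[...,0]<14)&(h2[...,1]>190)&(np.hypot(Q[...,0]-.55,Q[...,1]-.39)<.06); print(np.median(Q[m],0)); print(np.abs(env.observe()['qvel']).max())"
```

```text
arm surf z at .60,.70: [0.1984 0.2022] 206
arm surf z at .60,.70: [0.1956 0.1984] 473
tip 69 [0.5233 0.3939 0.1948]
41.4 [0.4338 0.3036 0.3779] [-0.85 -0.95 -0.1 ]
[0.55431635 0.39766898 0.23691525]
0.36060687919040957
```

View pics/final.png

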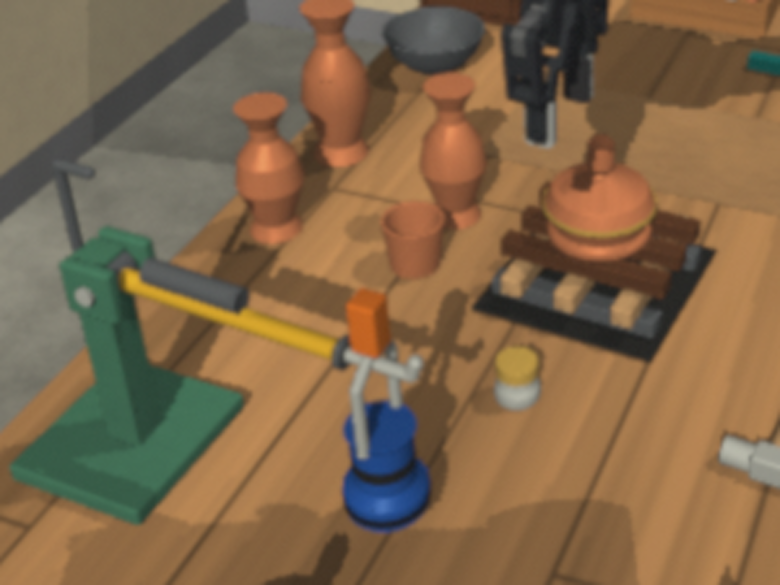

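The final view shows the burnisher hanging upright on the sunken hook (370,330), and the urn centred on the rest (600,215). The bystanders are where they were, and the robot is clear. Handing in.

```bash
python3 -c "
from rig import env
print(env.close_job())"
```

```text
the job is handed in; nothing more can be done
None
```

The rest is built, the urn stands at its middle, and the burnisher hangs at rest on the settled hook; the job was handed in at about 41 s, and no verdict was returned.

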